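Put the run-down battery packs of an eye clinic's hand instruments on charge

TASK

The battery packs standing on the desk are run-down: with the charging station still switched off, plug every one fully home in a bay of its own shape, key rib in the notch. The packs already in the station are charged: lift out only as many as you need the bays for, standing them upright in the aluminium ready tray, and leave the rest plugged in, so that no bay is left empty. When everything is in place, switch the station on at its rocker, and leave the other things on the desk where they are.

Things in the scene. Friction and masses are not known exactly. Their poses are not given: they have to be found in the camera images.
- used_flat1: run-down; starts on the desk, rib within 1.2 rad of facing -x. Black flat battery pack, plan 50 (x) x 30 (y) mm, 50 mm tall, 120 g, heavy low down; bottom 4 mm tapers by 2 mm a side. Grey key rib, 10 mm wide, stands 5 mm out from the middle of its -x face, 6 to 44 mm up; a white plate on top lies at the rib end. Origin: centre of the block's underside (rib not counted), z up. May be absent.
- used_square1: run-down; starts on the desk, rib within 1.2 rad of facing -x. Black square battery pack, plan 38 x 38 mm, 50 mm tall, 120 g, heavy low down; bottom 4 mm tapers by 2 mm a side. Grey key rib, 10 mm wide, stands 5 mm out from the middle of its -x face, 6 to 44 mm up; a white plate on top lies at the rib end. Origin: centre of the block's underside (rib not counted), z up. May be absent.
- used_flat2: run-down; starts on the desk, rib within 1.2 rad of facing -x. Black flat battery pack, plan 50 (x) x 30 (y) mm, 50 mm tall, 120 g, heavy low down; bottom 4 mm tapers by 2 mm a side. Grey key rib, 10 mm wide, stands 5 mm out from the middle of its -x face, 6 to 44 mm up; a white plate on top lies at the rib end. Origin: centre of the block's underside (rib not counted), z up. May be absent.
- used_square2: run-down; starts on the desk, rib within 1.2 rad of facing -x. Black square battery pack, plan 38 x 38 mm, 50 mm tall, 120 g, heavy low down; bottom 4 mm tapers by 2 mm a side. Grey key rib, 10 mm wide, stands 5 mm out from the middle of its -x face, 6 to 44 mm up; a white plate on top lies at the rib end. Origin: centre of the block's underside (rib not counted), z up. May be absent.
- full_flat1: charged; starts plugged fully home in bay_flat1. Black flat battery pack, plan 50 (x) x 30 (y) mm, 50 mm tall, 120 g, heavy low down; bottom 4 mm tapers by 2 mm a side. Grey key rib, 10 mm wide, stands 5 mm out from the middle of its -x face, 6 to 44 mm up; a white plate on top lies at the rib end. Origin: centre of the block's underside (rib not counted), z up. Always present.
- full_square1: charged; starts plugged fully home in bay_square1. Black square battery pack, plan 38 x 38 mm, 50 mm tall, 120 g, heavy low down; bottom 4 mm tapers by 2 mm a side. Grey key rib, 10 mm wide, stands 5 mm out from the middle of its -x face, 6 to 44 mm up; a white plate on top lies at the rib end. Origin: centre of the block's underside (rib not counted), z up. Always present.
- full_flat2: charged; starts plugged fully home in bay_flat2. Black flat battery pack, plan 50 (x) x 30 (y) mm, 50 mm tall, 120 g, heavy low down; bottom 4 mm tapers by 2 mm a side. Grey key rib, 10 mm wide, stands 5 mm out from the middle of its -x face, 6 to 44 mm up; a white plate on top lies at the rib end. Origin: centre of the block's underside (rib not counted), z up. May be absent.
- full_square2: charged; starts plugged fully home in bay_square2. Black square battery pack, plan 38 x 38 mm, 50 mm tall, 120 g, heavy low down; bottom 4 mm tapers by 2 mm a side. Grey key rib, 10 mm wide, stands 5 mm out from the middle of its -x face, 6 to 44 mm up; a white plate on top lies at the rib end. Origin: centre of the block's underside (rib not counted), z up. May be absent.
- bay_flat1_floor (a point): Floor centre of a bay for flat packs, 24 mm above the desk: a straight pocket 52.4 (x) x 32.4 (y) mm, 20 mm deep, in a grey cradle block 100 x 64 mm (top 44 mm above the desk), with a notch 13 mm wide for the key rib in its -x wall: a pack enters only with its axes parallel to this point's, same way round. When home, its origin is here and 30 mm of it stands out.
- bay_square1_floor (a point): Floor centre of a bay for square packs, 24 mm above the desk: a straight pocket 40.4 (x) x 40.4 (y) mm, 20 mm deep, in a grey cradle block 100 x 64 mm (top 44 mm above the desk), with a notch 13 mm wide for the key rib in its -x wall: a pack enters only with its axes parallel to this point's, same way round. When home, its origin is here and 30 mm of it stands out.
- bay_flat2_floor (a point): Floor centre of a bay for flat packs, 24 mm above the desk: a straight pocket 52.4 (x) x 32.4 (y) mm, 20 mm deep, in a grey cradle block 100 x 64 mm (top 44 mm above the desk), with a notch 13 mm wide for the key rib in its -x wall: a pack enters only with its axes parallel to this point's, same way round. When home, its origin is here and 30 mm of it stands out.
- bay_square2_floor (a point): Floor centre of a bay for square packs, 24 mm above the desk: a straight pocket 40.4 (x) x 40.4 (y) mm, 20 mm deep, in a grey cradle block 100 x 64 mm (top 44 mm above the desk), with a notch 13 mm wide for the key rib in its -x wall: a pack enters only with its axes parallel to this point's, same way round. When home, its origin is here and 30 mm of it stands out.
- dock: White base of the charging station, 120 (x) x 330 (y) x 14 mm, fixed. Origin: centre of its underside. Four cradles stand on it side by side, centres at its y = -78, -12, 54, 120 mm, in an order that changes; the mains switch is on a 100 x 50 mm block (top 44 mm above the desk) at its y = -138 mm.
- mains (a joint): Mains rocker: 0 = off (as it starts), 0.4 rad = on; stays where it is left. Two grey halves, each 22 (along the dock's x) x 24 mm. Off: the -x half slopes 0.4 rad up towards its outer end. Push that half straight down from above (1.5 to 6 N) until it lies level and the other half stands up.
- mains_press (a point): Point to push, on the upper face of the rocker's -x half, 13 mm from its pivot; when off about 59 mm above the desk, when on 54 mm. Moves with the rocker.
- tray: Ready tray: open aluminium tray 280 (x) x 120 (y) mm, walls 18 mm high and 4 mm thick, floor 4 mm thick, fixed. Origin: centre of its underside, z up.
- spray: Bystander: lens spray bottle, 34 mm diameter, 95 mm tall. Origin: centre of its underside.
- trial_frame: Bystander: metal trial spectacle frame lying flat, about 120 x 120 mm, 8 mm high. Origin: middle of the bridge, underside.
- lens_cup: Bystander: white ceramic cup, 60 mm diameter, 50 mm tall. Origin: centre of its underside.
Not all that is in view belongs to the job. Leave any orange or red look-alike of the full_square1 alone.

How it is judged (in metres and radians):
On the way, in this order (a step that is already met when the one before it is completed fails the run):
1. with the station still off, every run-down pack is plugged fully home in a bay of its shape, every charged pack is plugged in or stands in the ready tray, and no bay is empty (value of joint mains below 0.15 rad and (distance between used_flat1 and bay_flat1_floor below 0.004 m or distance between used_flat1 and bay_flat2_floor below 0.004 m) and (distance between used_square1 and bay_square1_floor below 0.004 m or distance between used_square1 and bay_square2_floor below 0.004 m) and (distance between used_flat2 and bay_flat1_floor below 0.004 m or distance between used_flat2 and bay_flat2_floor below 0.004 m) and (distance between used_square2 and bay_square1_floor below 0.004 m or distance between used_square2 and bay_square2_floor below 0.004 m) and ((x of full_flat1 in the frame of tray between -0.125 and 0.125 m and y of full_flat1 in the frame of tray between -0.05 and 0.05 m and z of full_flat1 in the frame of tray below 0.01 m and angle between full_flat1's own z axis and vertical below 0.15 rad) or distance between full_flat1 and bay_flat1_floor below 0.004 m or distance between full_flat1 and bay_flat2_floor below 0.004 m) and ((x of full_square1 in the frame of tray between -0.125 and 0.125 m and y of full_square1 in the frame of tray between -0.05 and 0.05 m and z of full_square1 in the frame of tray below 0.01 m and angle between full_square1's own z axis and vertical below 0.15 rad) or distance between full_square1 and bay_square1_floor below 0.004 m or distance between full_square1 and bay_square2_floor below 0.004 m) and ((x of full_flat2 in the frame of tray between -0.125 and 0.125 m and y of full_flat2 in the frame of tray between -0.05 and 0.05 m and z of full_flat2 in the frame of tray below 0.01 m and angle between full_flat2's own z axis and vertical below 0.15 rad) or distance between full_flat2 and bay_flat1_floor below 0.004 m or distance between full_flat2 and bay_flat2_floor below 0.004 m) and ((x of full_square2 in the frame of tray between -0.125 and 0.125 m and y of full_square2 in the frame of tray between -0.05 and 0.05 m and z of full_square2 in the frame of tray below 0.01 m and angle between full_square2's own z axis and vertical below 0.15 rad) or distance between full_square2 and bay_square1_floor below 0.004 m or distance between full_square2 and bay_square2_floor below 0.004 m) and distance between any of used_flat1, used_flat2, full_flat1, full_flat2 and bay_flat1_floor below 0.004 m and distance between any of used_square1, used_square2, full_square1, full_square2 and bay_square1_floor below 0.004 m and distance between any of used_flat1, used_flat2, full_flat1, full_flat2 and bay_flat2_floor below 0.004 m and distance between any of used_square1, used_square2, full_square1, full_square2 and bay_square2_floor below 0.004 m), for 0.3 s.
2. the station is switched on (value of joint mains above 0.33 rad), for 0.2 s.
At the end, for the whole second after the job is handed in: Every run-down pack home in a bay of its own shape (underside centre within 4 mm of the bay floor centre); every charged pack likewise or upright (0.15 rad) on the ready tray's floor; no bay empty; rocker on (over 0.33 rad); all at rest (value of joint mains above 0.33 rad and (distance between used_flat1 and bay_flat1_floor below 0.004 m or distance between used_flat1 and bay_flat2_floor below 0.004 m) and (distance between used_square1 and bay_square1_floor below 0.004 m or distance between used_square1 and bay_square2_floor below 0.004 m) and (distance between used_flat2 and bay_flat1_floor below 0.004 m or distance between used_flat2 and bay_flat2_floor below 0.004 m) and (distance between used_square2 and bay_square1_floor below 0.004 m or distance between used_square2 and bay_square2_floor below 0.004 m) and ((x of full_flat1 in the frame of tray between -0.125 and 0.125 m and y of full_flat1 in the frame of tray between -0.05 and 0.05 m and z of full_flat1 in the frame of tray below 0.01 m and angle between full_flat1's own z axis and vertical below 0.15 rad) or distance between full_flat1 and bay_flat1_floor below 0.004 m or distance between full_flat1 and bay_flat2_floor below 0.004 m) and ((x of full_square1 in the frame of tray between -0.125 and 0.125 m and y of full_square1 in the frame of tray between -0.05 and 0.05 m and z of full_square1 in the frame of tray below 0.01 m and angle between full_square1's own z axis and vertical below 0.15 rad) or distance between full_square1 and bay_square1_floor below 0.004 m or distance between full_square1 and bay_square2_floor below 0.004 m) and ((x of full_flat2 in the frame of tray between -0.125 and 0.125 m and y of full_flat2 in the frame of tray between -0.05 and 0.05 m and z of full_flat2 in the frame of tray below 0.01 m and angle between full_flat2's own z axis and vertical below 0.15 rad) or distance between full_flat2 and bay_flat1_floor below 0.004 m or distance between full_flat2 and bay_flat2_floor below 0.004 m) and ((x of full_square2 in the frame of tray between -0.125 and 0.125 m and y of full_square2 in the frame of tray between -0.05 and 0.05 m and z of full_square2 in the frame of tray below 0.01 m and angle between full_square2's own z axis and vertical below 0.15 rad) or distance between full_square2 and bay_square1_floor below 0.004 m or distance between full_square2 and bay_square2_floor below 0.004 m) and distance between any of used_flat1, used_flat2, full_flat1, full_flat2 and bay_flat1_floor below 0.004 m and distance between any of used_square1, used_square2, full_square1, full_square2 and bay_square1_floor below 0.004 m and distance between any of used_flat1, used_flat2, full_flat1, full_flat2 and bay_flat2_floor below 0.004 m and distance between any of used_square1, used_square2, full_square1, full_square2 and bay_square2_floor below 0.004 m and linear speed of each of used_flat1, used_square1, used_flat2, used_square2, full_flat1, full_square1, full_flat2, full_square2 below 0.02 m/s); the robot touches nothing.
It fails at once if the spray bottle is shifted by more than 30 mm or knocked over (distance of spray from where it was at the start of the episode above 0.03 m or angle between spray's own z axis and vertical above 0.4 rad).
It fails at once if the trial frame is shifted by more than 30 mm or knocked over (distance of trial_frame from where it was at the start of the episode above 0.03 m or angle between trial_frame's own z axis and vertical above 0.4 rad).
It fails at once if the cup is shifted by more than 30 mm or knocked over (distance of lens_cup from where it was at the start of the episode above 0.03 m or angle between lens_cup's own z axis and vertical above 0.4 rad).
Of used_flat1, used_square1, used_flat2, used_square2 only 3 to 4 are there at a start; the rules pass over those that are not, and their reading is None.
Of full_flat2, full_square2 only 1 to 2 are there at a start; the rules pass over those that are not, and their reading is None.
At some moment in a run one of used_flat1, used_square1, used_flat2, used_square2 may be knocked a few centimetres aside while the robot is not near it.
It also fails if it takes over 210 s, if anything falls off the work surface, if the arm or the gripper's body presses on something with over 40 N, if the wrist force passes 120 N, or if a joint passes its speed limit or range.

ROBOT

A 6-joint arm with a two-finger parallel gripper is mounted at the origin on the work surface. World frame = base frame: x ahead of the robot, y to its left, z up, the work surface at z = 0. Lengths are in m, angles in degrees, forces in N, time in s.
With the tool pointing down it reaches from about 0.4 to 0.825 m from the base axis. Payload 7 kg.
Tool frame: the origin (TCP) lies between the finger pads; the fingertips stand 11 mm ahead of it and the grasp point (between the pads) lies 8 mm behind it (manip.tip_extent is the distance from the TCP to the fingertips, in m); x points along the fingers, y is the direction in which the jaws open and shut, and the axes are right-handed (so a half turn about x gives the same grasp; the last joint's range is limited). The gripper opens to 88 mm and grips with 3 to 60 N. Pads are 19 mm wide; open, the fingers measure 130 mm over their backs; the gripper's body (78 mm by 193 mm) begins 47 mm behind the grasp point.
Start: joints at [-49.441, 20.546, 0.682, 0, -70.136, -16.507], TCP at [0.275, -0.616, 0.238] pointing down, gripper open.
Joint ranges: [-176.03, 176.03], [-82.01, 121.73], [-58.28, 71.71], [-173.87, 95.51], [-174.79, -0.11], [-173.66, 173.66]. Speed limits (degrees/s): [136.94, 136.94, 172.46, 180, 180, 180].

INTERFACE

Orientations are given as [roll, pitch, yaw] about the fixed x, y, z axes, in that order (R = Rz(yaw) Ry(pitch) Rx(roll)).
In Python, from cell import manip gives the robot as it stands.
- The arm moves only by the shell command python3 -m pendant 'ROWS' [FORCE]. ROWS is JSON, a list of rows, each an object with "delta_rot": the turn, a rotation vector about the tool's x, y, z in rad, a list of three; "delta_pos": the shift along the tool's x, y, z in m, a list of three; "jaw": the opening, from -1 (shut) to 1 (fully open), so that 0 is half open. In form: [{"delta_rot": [rx, ry, rz], "delta_pos": [tx, ty, tz], "jaw": jaw}, ...]. A call has 1 to 12 rows; each row is the pose to reach, as a shift and turn from the pose commanded when the call began, along the tool's axes at that moment; what a row does not reach only later rows make up. A row lasts 1/12 s, in which the tool goes at most 41.7 mm and 7.16 degrees, less where a joint would pass 70% of its speed; a pose out of reach is approached as far as the arm can. A call with a gripper value outside its range is refused whole. The fingers move at their own pace and stop on an object; FORCE is the grip in N (left out, the last holds). Time passes only in rows, so rows that repeat a pose let the fingers close. It gives the time, the measured TCP pose, the force and the opening at its end, in the units of the state.
- manip.state(): the state, without advancing time (a new reading comes with each control period).
- manip.snapshot(name): name is "scene" or "top" or "wrist"; returns a dict with "img" (480x640x3 uint8, red, green, blue), "camera_matrix" (3x3 intrinsics, pixels), "R" (3x3) and "t" (3): a world point X has camera coordinates R X + t. Camera axes: x right, y down, z forward; pixel columns grow to the right and rows downward; lengths in m; the calibration is good to about 2 mm. A picture is of the moment at which its call begins. There is no depth.
- manip.close_job(): hands the job in, once; it reports no verdict.
The state is a dict: "t": time; "q": joint angles; "dq": joint speeds; "effort": joint torques, N m; "eef_pos": TCP position; "tcp_rot": TCP orientation; "ft_force": force on the tool from outside, world axes, zero at the start; "torque": the same for the moment, N m; "grip_width": opening from 0.0 (shut) to 1.0 (fully open).
Only numpy, scipy, OpenCV 4.12 (cv2) and the standard library are available. Lean on these libraries where they do the work, as an engineer would, in place of code of your own. Each camera call takes 0.05 s, during which the arm holds its last target. There are 200 camera calls.

## Working session

There is one attempt and no reset: what is moved stays moved. The work goes in short steps, Python scripts to look and compute and a shell command to move; the robot and the scene stay as the last step left them, time stands still between calls to the robot, and variables do not carry over. Pictures are saved under pics/ and viewed, about 12 in all and at most 16, crops included, and the job is handed in when it is done.

```bash
mkdir -p pics; ls; python3 - <<'E'
from cell import manip
import cv2,numpy as np
print(manip.state(), manip.tip_extent)
for n in("scene","top","wrist"):
    s=manip.snapshot(n);cv2.imwrite(f"pics/{n}0.png",s["img"][:,:,::-1]);np.savez(f"pics/{n}0.npz",**s)
    print(n,s["camera_matrix"].tolist(),(-s["R"].T@s["t"]).tolist(),s["R"].tolist())
E
```

```text
pics
{'t': 0.0, 'q': array([-4.94395803e+01,  2.05900628e+01,  6.33572166e-01, -1.99203744e-02,
       -7.01358065e+01, -1.65075592e+01]), 'dq': array([-0.0077867 , -0.01717804, -0.06881981,  0.06049722, -0.06251173,
        0.00661849]), 'effort': array([ 3.24252669e-04, -5.82723498e+01,  2.93041545e+01,  6.99675098e+00,
        6.74502837e-03, -2.27330665e-04]), 'eef_pos': array([ 0.27490487, -0.61596488,  0.23663726]), 'tcp_rot': array([ 95.03980455,  89.90582163, 119.08588125]), 'ft_force': array([-0.25294305, -0.59568478,  1.00459273]), 'torque': array([-0.04131976,  0.02857874,  0.04281893]), 'grip_width': 1.0014232930690483} 0.011
scene [[520.7936193862347, 0.0, 317.0443603743153], [0.0, 520.7936193862347, 246.47893102551487], [0.0, 0.0, 1.0]] [1.4843130715666244, 0.03526516177025513, 0.7800866964369995] [[0.03859311130759733, 0.9990725907032092, -0.01909267569455502], [0.6397460916286729, -0.039381408464271676, -0.767576734218285], [-0.7676167728791737, 0.017408709686482993, -0.6406726362360227]]
top [[578.1542391550494, 0.0, 329.08553058635334], [0.0, 578.1542391550494, 240.13462617512562], [0.0, 0.0, 1.0]] [0.5057994333226383, 0.03942631460571071, 1.5160287049707608] [[0.02466781251578813, -0.999614538092825, -0.012738691422367514], [-0.9971744224453502, -0.02369917195643225, -0.0712847842766032], [0.07095541026918482, 0.01446113695557249, -0.9973746564212888]]
wrist [[405.7302530216281, 0.0, 321.3724771388026], [0.0, 405.7302530216281, 241.2909040553694], [0.0, 0.0, 1.0]] [0.2071982865728922, -0.6459351844209015, 0.38365263933010973] [[-0.40708295023782004, 0.9133888741688388, 0.002058195873449241], [0.8771942221993932, 0.39032151414477306, 0.2796058156328897], [0.2545854830222539, 0.115628197859833, -0.9601126765614612]]
```

View pics/top0.png

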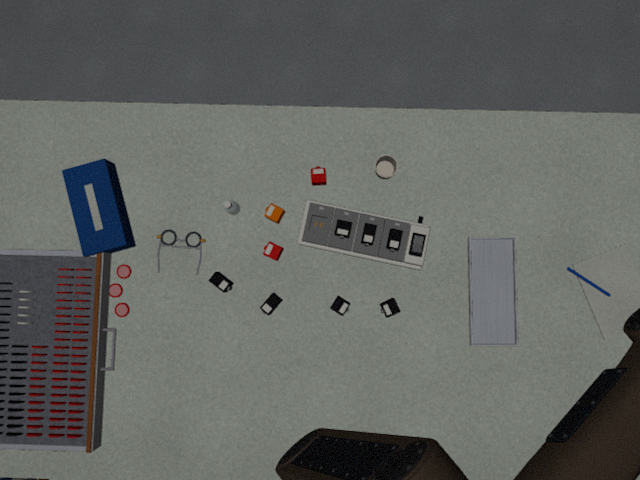

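View pics/scene0.png

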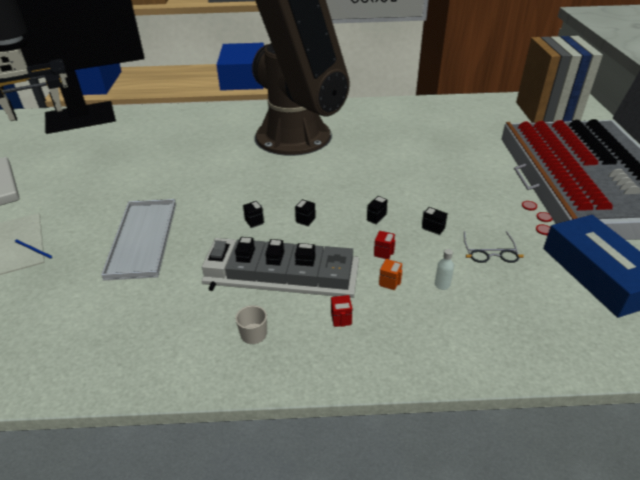

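The top view shows four black packs on the desk at (221,282), (271,303), (340,306) and (390,308). The dock has three charged packs and one empty bay at (320,225). The switch is at (418,243) and the tray at (492,290). The red and orange look-alikes are at (318,176), (274,212) and (273,251). The black ones fit the description; I'll confirm with a crop.

```bash
python3 - <<'E'
import cv2
i=cv2.imread("pics/top0.png")[160:340,195:445]
cv2.imwrite("pics/c1.png",cv2.resize(cv2.convertScaleAbs(i,alpha=1.6),None,fx=3.2,fy=3.2,interpolation=cv2.INTER_CUBIC))
E
```

```text
(no output)
```

View pics/c1.png

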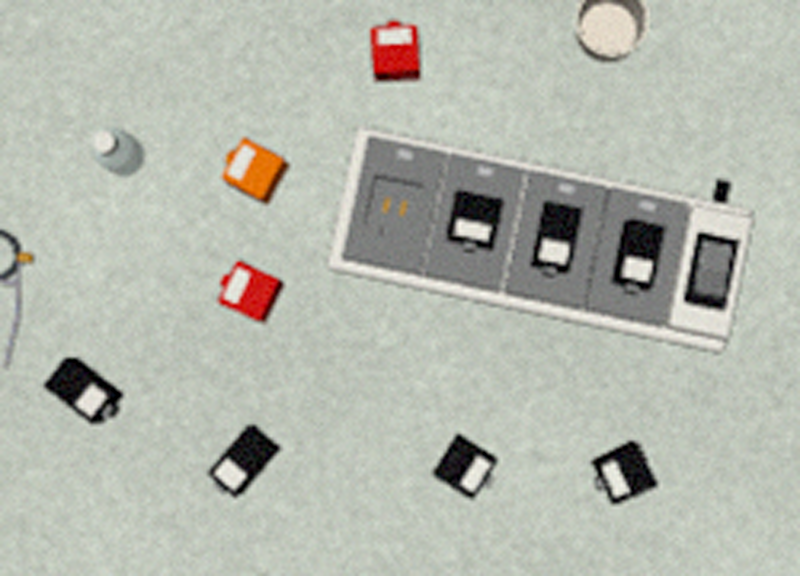

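View pics/wrist0.png

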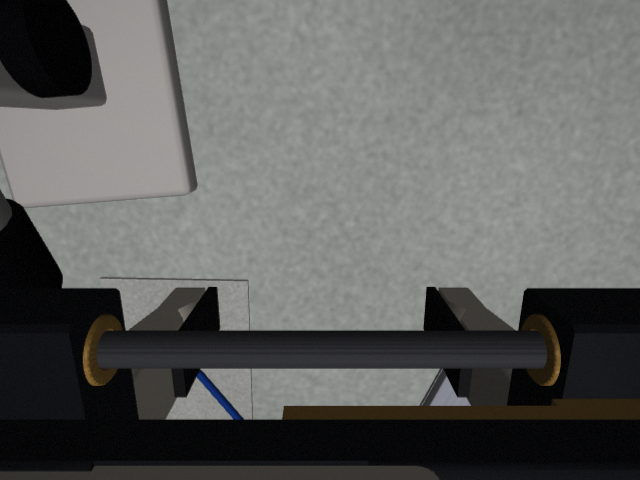

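The crop shows, left to right, two flats at crop (83,390) and (245,460), then two squares at (465,467) and (625,472). All four are black. In the dock the order is empty square bay, square, flat, flat, mains. So all three charged packs must come out.

```bash
cat > h.py <<'E'
import cv2,numpy as np
from scipy.spatial.transform import Rotation as Ro
def Rt(st): return Ro.from_euler('xyz',st["tcp_rot"],degrees=True).as_matrix()
def cast(s,uv,z):
    K,R,t=s["camera_matrix"],s["R"],s["t"]; c=-R.T@t
    d=R.T@np.linalg.inv(K)@np.array([uv[0],uv[1],1.]); return c+d*(z-c[2])/d[2]
def proj(s,X):
    p=s["camera_matrix"]@(s["R"]@np.asarray(X)+s["t"]); return p[:2]/p[2]
def plates(s,z=0.05,amin=20,amax=20000,thr=None):
    """white plates lying inside black packs -> list of (uv centre, corner uv(4), mean world pt at z, yaw dirs)"""
    im=s["img"]; g=im.max(2); sat=im.max(2).astype(int)-im.min(2)
    dark=(g<70).astype(np.uint8); out=[]
    thr=thr or 150
    m=((g>thr)&(sat<40)).astype(np.uint8)
    cs,_=cv2.findContours(m,cv2.RETR_EXTERNAL,cv2.CHAIN_APPROX_NONE)
    for c in cs:
        a=cv2.contourArea(c)
        if not amin<a<amax: continue
        k=np.zeros_like(m); cv2.drawContours(k,[c],-1,1,-1)
        w=max(3,int(a**.5/5))
        ring=cv2.dilate(k,np.ones((2*w+3,)*2,np.uint8))-cv2.dilate(k,np.ones((3,3),np.uint8))
        fr=dark[ring>0].mean()
        if fr<.6: continue
        W=np.array([cast(s,p,z)[:2] for p in c[:,0]],np.float32)
        r=cv2.minAreaRect(W*1000); b=cv2.boxPoints(r)/1000
        out.append(dict(uv=c[:,0].mean(0),a=a,fr=fr,c=np.array(r[0])/1000,size=r[1],box=b,ang=r[2]))
    return out
E
python3 - <<'E'
from h import *
from cell import manip
st=manip.state(); R=Rt(st); print(R.round(3).tolist())
s=dict(np.load("pics/wrist0.npz")); c=-s["R"].T@s["t"]
print("cam in tool",(R.T@(c-st["eef_pos"])).round(4),"\nR cam->tool",(R.T@s["R"].T).round(3).tolist())
for d in (0,.05,.1,.2,.25,.3): print(d,proj(s,st["eef_pos"]+R@[d,0,0]).round(0), proj(s,st["eef_pos"]+R@[d,0,.08]).round(0))
t=dict(np.load("pics/top0.npz"))
g=t["img"].max(2)
for z in(.05,):
  for p in plates(t,z,8,thr=120): print("plate",p["uv"].round(1),p["a"],round(p["fr"],2),p["c"].round(4),np.round(p["size"],1),round(p["ang"],1))
m=(g<55).astype(np.uint8); cs,_=cv2.findContours(m[:345],0,2)
for q in cs:
  if 60<cv2.contourArea(q)<900:
    W=np.array([cast(t,p,.05)[:2] for p in q[:,0]],np.float32)*1000; r=cv2.minAreaRect(W); print("dark",np.mean(q[:,0],0).round(),np.round(r[0],1),np.round(r[1],1),round(r[2],1))
for n,uv,z in [("dock",(305,201),.014),("dock",(429,228),.014),("dock",(424,269),.014),("dock",(300,243),.014),("tray",(469,238),.018),("tray",(515,238),.018),("tray",(517,345),.018),("tray",(471,345),.018),("spray",(231,207),.05),("cup",(386,168),.05)]: print(n,cast(t,uv,z)[:2].round(3))
E
```

```text
[[-0.001, -0.408, 0.913], [0.001, 0.913, 0.408], [-1.0, 0.001, -0.0]]
cam in tool [-0.1468  0.0005 -0.0741] 
R cam->tool [[-0.001, -0.28, 0.96], [1.0, -0.001, 0.001], [0.0, 0.96, 0.28]]
0 [320. 317.] [320. 477.]
0.05 [320. 272.] [320. 404.]
0.1 [320. 245.] [320. 356.]
0.2 [321. 212.] [321. 296.]
0.25 [321. 201.] [321. 277.]
0.3 [321. 193.] [321. 261.]
dark [630. 326.] [ 412.2 -700.2] [37.2 87.5] 89.2
dark [390. 307.] [444.5 -95.9] [38.  38.4] 27.8
dark [340. 305.] [445.9  29.4] [36.2 36.5] 59.6
dark [270. 304.] [445.9 204.5] [30.5 52.9] 50.8
dark [223. 283.] [497.4 331.1] [57.8 32.7] 53.9
dark [416. 245.] [ 604.9 -161.8] [31.7 55.5] 79.5
dark [394. 239.] [ 616.9 -104. ] [34.1 54.5] 81.5
dark [369. 234.] [628.6 -39.2] [31.4 54.5] 79.8
dark [343. 228.] [640.8  26.1] [39.5 41.6] 78.8
dock [0.714 0.127]
dock [ 0.65  -0.198]
dock [ 0.544 -0.186]
dock [0.603 0.137]
tray [ 0.627 -0.301]
tray [ 0.629 -0.42 ]
tray [ 0.355 -0.425]
tray [ 0.352 -0.308]
spray [0.689 0.314]
cup [ 0.799 -0.081]
```

```bash
cat >> h.py <<'E'
def go(x,y,z,yaw,frm=None):
    """tool-axis deltas from measured pose (or frm=(x,y,z,yaw)) to target; tool z axis has heading yaw (deg)"""
    from cell import manip
    st=manip.state(); R=Rt(st); p=st["eef_pos"]
    if frm is not None: p=np.array(frm[:3]); a=np.radians(frm[3]); tz=np.array([np.cos(a),np.sin(a),0]); tx=np.array([0,0,-1.]); R=np.c_[tx,np.cross(tz,tx),tz]
    a=np.radians(yaw); tz=np.array([np.cos(a),np.sin(a),0]); tx=np.array([0,0,-1.]); T=np.c_[tx,np.cross(tz,tx),tz]
    print("rot",Ro.from_matrix(R.T@T).as_rotvec().round(4),"pos",(R.T@(np.array([x,y,z])-p)).round(4))
def pose():
    from cell import manip
    st=manip.state(); R=Rt(st); return np.r_[st["eef_pos"],np.degrees(np.arctan2(R[1,2],R[0,2]))]
E
python3 -c "
from h import *
go(.625,-.03,.25,-10.4)"
```

```text
rot [ 6.012e-01 -5.000e-04 -1.200e-03] pos [-0.0127  0.3925  0.5585]
```

```bash
R='' ; python3 -m pendant '[{"delta_rot":[0.3,0,0],"delta_pos":[-0.0127,0.2,0.28],"jaw":0.1},{"delta_rot":[0.3,0,0],"delta_pos":[-0.0127,0.2,0.28],"jaw":0.1},{"delta_rot":[0.3,0,0],"delta_pos":[-0.0127,0.2,0.28],"jaw":0.1},{"delta_rot":[0.3,0,0],"delta_pos":[-0.0127,0.2,0.28],"jaw":0.1},{"delta_rot":[0.3,0,0],"delta_pos":[-0.0127,0.2,0.28],"jaw":0.1},{"delta_rot":[0.3,0,0],"delta_pos":[-0.0127,0.2,0.28],"jaw":0.1},{"delta_rot":[0.6,0,0],"delta_pos":[-0.0127,0.3925,0.5585],"jaw":0.1},{"delta_rot":[0.6,0,0],"delta_pos":[-0.0127,0.3925,0.5585],"jaw":0.1},{"delta_rot":[0.6,0,0],"delta_pos":[-0.0127,0.3925,0.5585],"jaw":0.1},{"delta_rot":[0.6,0,0],"delta_pos":[-0.0127,0.3925,0.5585],"jaw":0.1},{"delta_rot":[0.6,0,0],"delta_pos":[-0.0127,0.3925,0.5585],"jaw":0.1},{"delta_rot":[0.6,0,0],"delta_pos":[-0.0127,0.3925,0.5585],"jaw":0.1}]'
python3 -c "
from h import *
go(.625,-.03,.25,-10.4)"
```

```text
t: 1.15
eef_pos: [0.5258, -0.194, 0.2488]
tcp_rot: [51.3, 90.0, 41.0]
ft_force: [1.2, -0.4, -0.6]
grip_width: 0.552
rot [ 0.0014  0.0001 -0.0001] pos [-0.0012  0.1792  0.0682]
```

```bash
python3 -m pendant '[{"delta_rot":[0,0,0],"delta_pos":[0,0.179,0.068],"jaw":0.1},{"delta_rot":[0,0,0],"delta_pos":[0,0.179,0.068],"jaw":0.1},{"delta_rot":[0,0,0],"delta_pos":[0,0.179,0.068],"jaw":0.1},{"delta_rot":[0,0,0],"delta_pos":[0,0.179,0.068],"jaw":0.1},{"delta_rot":[0,0,0],"delta_pos":[0,0.179,0.068],"jaw":0.1},{"delta_rot":[0,0,0],"delta_pos":[0,0.179,0.068],"jaw":0.1},{"delta_rot":[0,0,0],"delta_pos":[0,0.179,0.068],"jaw":0.1}]'
python3 - <<'E'
from h import *
from cell import manip
s=manip.snapshot("wrist"); cv2.imwrite("pics/w1.png",s["img"][:,:,::-1]);np.savez("pics/w1.npz",**s)
print(pose())
for p in plates(s,.074,100,thr=120): print("plate",p["uv"].round(1),p["a"],round(p["fr"],2),p["c"].round(4),np.round(p["size"],1),round(p["ang"],1))
E
```

```text
t: 1.73
eef_pos: [0.6246, -0.0306, 0.2477]
tcp_rot: [-162.1, 89.9, -172.3]
ft_force: [0.4, -0.6, 0.1]
grip_width: 0.551
[  0.62407342  -0.03163957   0.24798727 -10.25796792]
plate [623.3 385.4] 335.5 0.88 [0.8296 0.2148] [ 9.8 40.6] 79.5
plate [209.8   3.7] 148.0 1.0 [ 0.4563 -0.0785] [10.4 11.5] 26.7
```

View pics/w1.png

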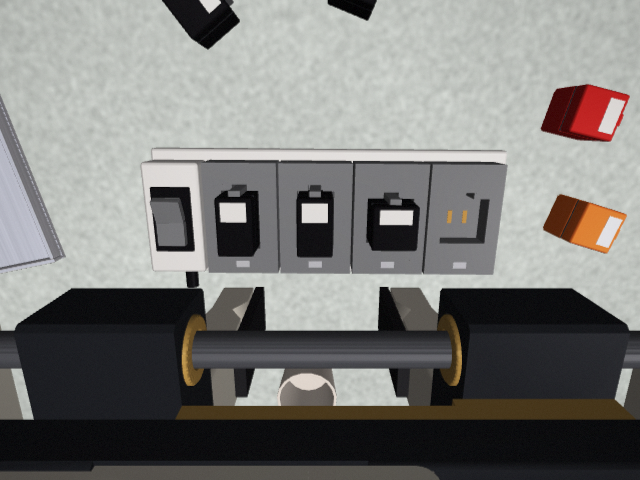

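The wrist view shows the plates at (233,213), (315,213) and (396,217), the empty square bay at (465,218) and the rocker at (170,220). My ring criterion was too strict, so I'll relax it. I'll check the height with two views.

```bash
sed -i 's/if fr<.6/if fr<.4/' h.py; python3 - <<'E'
from h import *
s=dict(np.load("pics/w1.npz"));t=dict(np.load("pics/top0.npz"))
for p in plates(s,.074,100,thr=150): print("plate",p["uv"].round(1),p["a"],round(p["fr"],2),p["c"].round(4),np.round(p["size"],1),round(p["ang"],1))
for p in plates(t,.074,8,thr=110): print("top plate",p["uv"].round(1),p["a"],round(p["fr"],2),p["c"].round(4),np.round(p["size"],1),round(p["ang"],1))
print(s["img"][213,225:245].max(1), s["img"][100,250:255].max(1))
E
```

```text
plate [623.1 385.4] 312.5 0.89 [0.8295 0.2148] [ 9.6 38.4] 79.8
plate [ 21.8 393.3] 470.5 0.59 [ 0.7383 -0.3305] [ 9.8 52.9] 80.1
plate [209.8   3.6] 138.0 1.0 [ 0.4592 -0.079 ] [14.   7.5] 79.8
top plate [108.8 349. ] 131.0 0.41 [0.3238 0.5994] [12.5 86.2] 89.9
[222 221 222 221 221 222 221 224 223 221 221 223 223 222 222 222 223 223
 222 222] [196 195 199 196 197]
```

```bash
sed -i 's/if fr<.4/if fr<.15/' h.py; sed -i 's/        out.append/        if not (6<min(r[1]) and max(r[1])<45): continue\n        out.append/' h.py; python3 - <<'E'
from h import *
s=dict(np.load("pics/w1.npz"));t=dict(np.load("pics/top0.npz"))
for p in plates(s,.074,100,thr=150): print("plate",p["uv"].round(1),p["a"],round(p["fr"],2),p["c"].round(4),np.round(p["size"],1),round(p["ang"],1))
for p in plates(t,.074,8,thr=110): print("top plate",p["uv"].round(1),p["a"],round(p["fr"],2),p["c"].round(4),np.round(p["size"],1),round(p["ang"],1))
E
```

```text
plate [623.1 385.4] 312.5 0.89 [0.8295 0.2148] [ 9.6 38.4] 79.8
plate [209.8   3.6] 138.0 1.0 [ 0.4592 -0.079 ] [14.   7.5] 79.8
top plate [114.7 290.2] 44.0 0.18 [0.4709 0.5918] [20.1 20.1] 2.9
```

```bash
sed -i 's/if fr<.15/if fr<.4/;s/RETR_EXTERNAL/RETR_LIST/' h.py; python3 - <<'E'
from h import *
s=dict(np.load("pics/w1.npz"));t=dict(np.load("pics/top0.npz"))
for p in plates(s,.074,100,thr=150): print("plate",p["uv"].round(1),p["a"],round(p["fr"],2),p["c"].round(4),np.round(p["size"],1),round(p["ang"],1))
for p in plates(t,.074,8,thr=110): print("top plate",p["uv"].round(1),p["a"],round(p["fr"],2),p["c"].round(4),np.round(p["size"],1),round(p["ang"],1))
# triangulate by nearest: print height from two views
def tri(u,v):
    A=[];b=[]
    for c,uv in((s,u),(t,v)):
        P=c["camera_matrix"]@np.c_[c["R"],c["t"]]
        for k in(0,1): A.append(uv[k]*P[2]-P[k])
    A=np.array(A); return np.linalg.lstsq(A[:,:3],-A[:,3],rcond=None)[0]
P=[p for p in plates(s,.074,100,thr=150)]; Q=[p for p in plates(t,.074,8,thr=110)]
for p in P:
    q=min(Q,key=lambda q:np.linalg.norm(q["c"]-p["c"])); 
    if np.linalg.norm(q["c"]-p["c"])<.03: print("tri",tri(p["uv"],q["uv"]).round(4))
E
```

```text
plate [623.1 385.4] 312.5 0.89 [0.8295 0.2148] [ 9.6 38.4] 79.8
plate [395.8 217.2] 432.5 1.0 [0.6336 0.0305] [26.4 11.6] 79.8
plate [314.4 212.9] 449.5 1.0 [ 0.6186 -0.0339] [20.3 14.8] 79.8
plate [232.5 212.2] 465.0 0.99 [ 0.6065 -0.0988] [20.8 15.6] 79.8
plate [209.8   3.6] 138.0 1.0 [ 0.4592 -0.079 ] [14.   7.5] 79.8
top plate [386.9 309.3] 31.5 0.57 [ 0.4406 -0.0868] [24.2 10. ] 27.8
top plate [266.6 307.7] 34.0 0.46 [0.437  0.2116] [17.7 14. ] 46.9
top plate [343.1 307.7] 32.5 0.45 [0.4416 0.0213] [10.6 24.1] 60.2
top plate [223.1 284.7] 35.5 0.61 [0.4907 0.3214] [14.2 19.3] 47.0
top plate [394.  243.7] 35.0 0.71 [ 0.6033 -0.1015] [19.3 14.6] 77.3
top plate [367.8 238.2] 34.5 0.69 [ 0.6153 -0.0366] [19.6 14.3] 80.0
top plate [342.3 231.5] 30.5 0.76 [0.6306 0.0276] [24.1 10.3] 80.0
tri [0.6295 0.0279 0.0905]
tri [ 0.6138 -0.0344  0.0966]
tri [ 0.6049 -0.1016  0.0685]
tri [ 0.4369 -0.0931  0.0029]
```

Plate spacing comes out at 66.0 mm with heading -10.2°, which matches the dock at plate height 74 mm. The top camera is too coarse to give heights, so I'll move over the charged square pack C and use a second wrist view.

```bash
python3 -c "
from h import *
go(.6449,.0285,.165,-10.2)"
```

```text
rot [-0.001  -0.0013  0.0004] pos [0.0829 0.0629 0.0099]
```

```bash
python3 -m pendant '[{"delta_rot":[0,0,0],"delta_pos":[0.083,0.063,0.01],"jaw":0.1},{"delta_rot":[0,0,0],"delta_pos":[0.083,0.063,0.01],"jaw":0.1},{"delta_rot":[0,0,0],"delta_pos":[0.083,0.063,0.01],"jaw":0.1},{"delta_rot":[0,0,0],"delta_pos":[0.083,0.063,0.01],"jaw":0.1},{"delta_rot":[0,0,0],"delta_pos":[0.083,0.063,0.01],"jaw":0.1}]'
cat >> h.py <<'E'
def tri(s,u,t,v):
    A=[]
    for c,uv in((s,u),(t,v)):
        P=c["camera_matrix"]@np.c_[c["R"],c["t"]]
        for k in(0,1): A.append(uv[k]*P[2]-P[k])
    A=np.array(A); return np.linalg.lstsq(A[:,:3],-A[:,3],rcond=None)[0]
def look(name,z,near=None,thr=150,amin=100):
    from cell import manip
    s=manip.snapshot("wrist"); cv2.imwrite(f"pics/{name}.png",s["img"][:,:,::-1]);np.savez(f"pics/{name}.npz",**s)
    print("pose",pose().round(4))
    P=plates(s,z,amin,thr=thr)
    for p in P:
        if near is None or np.linalg.norm(p["c"]-near)<.06: print("plate",p["uv"].round(1),round(p["fr"],2),p["c"].round(4),np.round(p["size"],1),round(p["ang"],1))
    return s,P
E
python3 - <<'E'
from h import *
s,P=look("w2",.074)
o=dict(np.load("pics/w1.npz"))
for p in P:
    q=min(plates(o,.074,100),key=lambda q:np.linalg.norm(q["c"]-p["c"])); print(tri(s,p["uv"],o,q["uv"]).round(4))
E
```

```text
t: 2.2
eef_pos: [0.6446, 0.0272, 0.1647]
tcp_rot: [-146.4, 89.8, -156.8]
ft_force: [-0.3, -0.3, -0.2]
grip_width: 0.554
pose [  0.6453   0.0269   0.1662 -10.3475]
plate [ 21.8 393.3] 0.53 [ 0.7095 -0.1918] [ 7.4 39.1] 79.7
plate [321.5 232.1] 1.0 [0.6339 0.0304] [26.2 11.9] 79.7
plate [211.8 226.4] 0.99 [ 0.6183 -0.034 ] [21.  15.5] 79.7
plate [102.9 226.1] 0.96 [ 0.6064 -0.0988] [20.8 15.6] 79.2
[ 0.6    -0.0496  0.2256]
[0.6339 0.0304 0.073 ]
[ 0.6183 -0.0339  0.0744]
[ 0.6063 -0.0988  0.0738]
```

```bash
python3 -m pendant '[{"delta_rot":[0,0,0],"delta_pos":[0.04,0,0],"jaw":0.1},{"delta_rot":[0,0,0],"delta_pos":[0.08,0,0],"jaw":0.1},{"delta_rot":[0,0,0],"delta_pos":[0.104,0,0],"jaw":0.1},{"delta_rot":[0,0,0],"delta_pos":[0.104,0,0],"jaw":0.1},{"delta_rot":[0,0,0],"delta_pos":[0.104,0,0],"jaw":0.1}]' 25
python3 -m pendant '[{"delta_rot":[0,0,0],"delta_pos":[0,0,0],"jaw":-0.3},{"delta_rot":[0,0,0],"delta_pos":[0,0,0],"jaw":-0.3},{"delta_rot":[0,0,0],"delta_pos":[0,0,0],"jaw":-0.3},{"delta_rot":[0,0,0],"delta_pos":[0,0,0],"jaw":-0.3},{"delta_rot":[0,0,0],"delta_pos":[0,0,0],"jaw":-0.3},{"delta_rot":[0,0,0],"delta_pos":[0,0,0],"jaw":-0.3}]' 25
python3 -c "
from h import *
from cell import manip
print(pose(),manip.state())"
```

```text
t: 2.67
eef_pos: [0.6456, 0.0268, 0.0626]
tcp_rot: [-95.0, 90.0, -105.4]
ft_force: [0.1, 0.2, 1.0]
grip_width: 0.549
t: 3.17
eef_pos: [0.6471, 0.0277, 0.0648]
tcp_rot: [11.6, 89.8, 1.3]
ft_force: [-0.8, -4.1, 7.7]
grip_width: 0.432
[  0.64706139   0.02765115   0.06478443 -10.29770356] {'t': 3.1667, 'q': array([ 1.97183254e+01,  2.64805185e+01, -1.47767244e+01,  1.01417570e-01,
       -4.85147142e+01, -1.20082960e+02]), 'dq': array([ 0.03155173, -0.038781  , -0.06009232,  0.09982862,  0.04144176,
       -0.02015611]), 'effort': array([  2.4576243 , -55.35710335,  21.88664317,   3.79799813,
         0.65005118,   0.08149463]), 'eef_pos': array([0.64706139, 0.02765115, 0.06478443]), 'tcp_rot': array([11.59328253, 89.75959202,  1.29567826]), 'ft_force': array([-0.81400247, -4.07696279,  7.66211192]), 'torque': array([-1.36555586,  0.28799016, -0.13228742]), 'grip_width': 0.4323316625969965}
```

```bash
python3 -m pendant '[{"delta_rot":[0,0,0],"delta_pos":[-0.01,0,0],"jaw":-0.3},{"delta_rot":[0,0,0],"delta_pos":[-0.02,0,0],"jaw":-0.3},{"delta_rot":[0,0,0],"delta_pos":[-0.03,0,0],"jaw":-0.3},{"delta_rot":[0,0,0],"delta_pos":[-0.06,0,0],"jaw":-0.3},{"delta_rot":[0,0,0],"delta_pos":[-0.10,0,0],"jaw":-0.3},{"delta_rot":[0,0,0],"delta_pos":[-0.10,0,0],"jaw":-0.3},{"delta_rot":[0,0,0],"delta_pos":[-0.10,0,0],"jaw":-0.3}]'
python3 - <<'E'
from h import *
s,P=look("w3",.074+.1)
go(.57,-.363,.165,-10.2)
E
```

```text
t: 3.75
eef_pos: [0.647, 0.0288, 0.166]
tcp_rot: [29.6, 89.6, 19.3]
ft_force: [-1.0, -0.1, -1.6]
grip_width: 0.429
pose [  0.6457   0.0286   0.1637 -10.3194]
plate [ 34.9 393.3] 0.55 [ 0.6556 -0.0878] [14.9 23.5] 79.4
plate [321.7 294.8] 1.0 [0.634  0.0324] [26.8 12.1] 79.6
plate [207.7 221.4] 0.99 [ 0.5992 -0.0018] [12.2  9. ] 79.6
plate [ 98.4 221.1] 0.94 [ 0.5922 -0.0394] [12.2  9.3] 79.3
rot [-0.0021  0.0023 -0.002 ] pos [-0.0021 -0.3988 -0.0043]
```

View pics/w3.png

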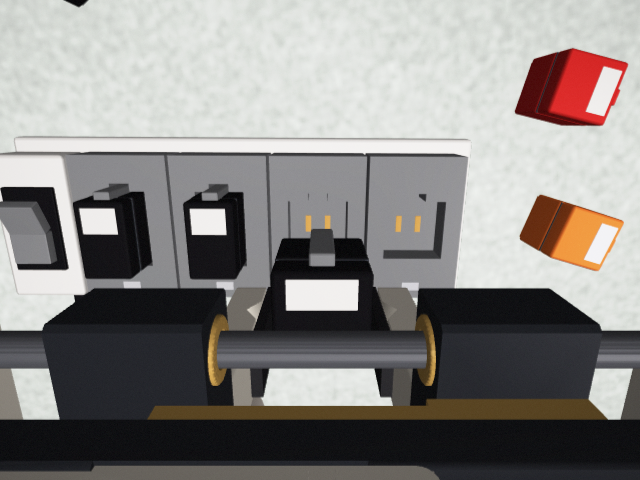

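C is held, with its plate at (322,295) in view. The path to the tray is clear.

```bash
python3 -m pendant '[{"delta_rot":[0,0,0],"delta_pos":[0,-0.398,-0.004],"jaw":-0.3},{"delta_rot":[0,0,0],"delta_pos":[0,-0.398,-0.004],"jaw":-0.3},{"delta_rot":[0,0,0],"delta_pos":[0,-0.398,-0.004],"jaw":-0.3},{"delta_rot":[0,0,0],"delta_pos":[0,-0.398,-0.004],"jaw":-0.3},{"delta_rot":[0,0,0],"delta_pos":[0,-0.398,-0.004],"jaw":-0.3},{"delta_rot":[0,0,0],"delta_pos":[0,-0.398,-0.004],"jaw":-0.3},{"delta_rot":[0,0,0],"delta_pos":[0,-0.398,-0.004],"jaw":-0.3},{"delta_rot":[0,0,0],"delta_pos":[0,-0.398,-0.004],"jaw":-0.3},{"delta_rot":[0,0,0],"delta_pos":[0,-0.398,-0.004],"jaw":-0.3},{"delta_rot":[0,0,0],"delta_pos":[0,-0.398,-0.004],"jaw":-0.3},{"delta_rot":[0,0,0],"delta_pos":[0,-0.398,-0.004],"jaw":-0.3},{"delta_rot":[0,0,0],"delta_pos":[0,-0.398,-0.004],"jaw":-0.3}]'
python3 - <<'E'
from h import *
s,P=look("w4",.174)
for n in("w1","w2","w3"):
    a=dict(np.load(f"pics/{n}.npz")); print(n,(-a["R"].T@a["t"]).round(4), Ro.from_matrix(a["R"]).as_rotvec().round(4))
go(.57,-.363,.165,-10.2)
E
```

```text
t: 4.8
eef_pos: [0.5686, -0.3639, 0.16]
tcp_rot: [163.1, 89.8, 152.6]
ft_force: [0.1, 0.9, -1.7]
grip_width: 0.432
pose [  0.5692  -0.3628   0.1603 -10.4118]
plate [611.  389.3] 0.94 [ 0.6137 -0.2594] [14.  21.9] 79.4
plate [ 35.  393.2] 0.69 [ 0.5733 -0.4748] [13.9 21.9] 79.5
plate [321.9 294.4] 1.0 [ 0.553  -0.3597] [25.5 11.1] 79.4
w1 [ 0.5516 -0.0164  0.3948] [-2.2361 -1.8689 -0.2657]
w2 [0.5718 0.0417 0.3118] [-2.2381 -1.8664 -0.2635]
w3 [0.5729 0.0428 0.3124] [-2.2351 -1.8636 -0.2759]
rot [-0.0037 -0.0024 -0.0008] pos [-0.0047  0.      0.0008]
```

View pics/w4.png

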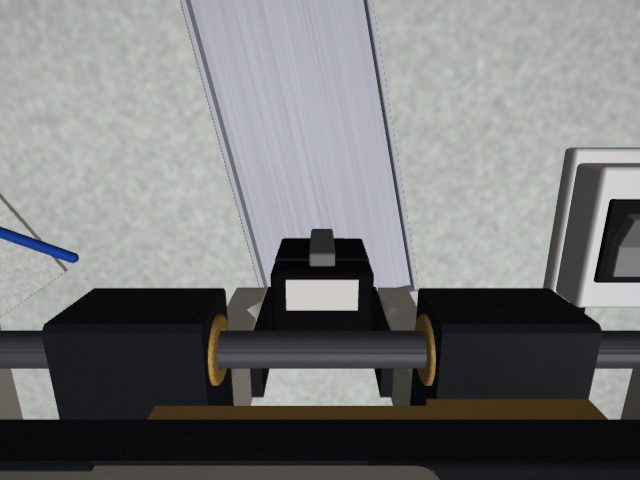

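```bash
python3 - <<'E'
from h import *
s=dict(np.load("pics/w4.npz"))
for uv in((252,250),(408,250),(413,290),(182,3),(369,3)): print(uv,cast(s,uv,.018).round(3))
E
```

```text
(252, 250) [ 0.575 -0.416  0.018]
(408, 250) [ 0.596 -0.302  0.018]
(413, 290) [ 0.629 -0.302  0.018]
(182, 3) [ 0.407 -0.422  0.018]
(369, 3) [ 0.429 -0.306  0.018]
```

```bash
python3 -m pendant '[{"delta_rot":[0,0,0],"delta_pos":[0.04,0,0],"jaw":-0.3},{"delta_rot":[0,0,0],"delta_pos":[0.08,0,0],"jaw":-0.3},{"delta_rot":[0,0,0],"delta_pos":[0.105,0,0],"jaw":-0.3},{"delta_rot":[0,0,0],"delta_pos":[0.112,0,0],"jaw":-0.3},{"delta_rot":[0,0,0],"delta_pos":[0.116,0,0],"jaw":-0.3},{"delta_rot":[0,0,0],"delta_pos":[0.117,0,0],"jaw":-0.3},{"delta_rot":[0,0,0],"delta_pos":[0.117,0,0],"jaw":-0.3}]'
```

```text
t: 5.43
eef_pos: [0.5712, -0.3621, 0.0456]
tcp_rot: [-15.5, 89.9, -25.8]
ft_force: [-0.3, 0.2, -1.3]
grip_width: 0.428
```

```bash
python3 -m pendant '[{"delta_rot":[0,0,0],"delta_pos":[0.0015,0,0],"jaw":-0.3},{"delta_rot":[0,0,0],"delta_pos":[0.003,0,0],"jaw":-0.3},{"delta_rot":[0,0,0],"delta_pos":[0.003,0,0],"jaw":-0.3},{"delta_rot":[0,0,0],"delta_pos":[0.003,0,0],"jaw":-0.3}]'
```

```text
t: 5.77
eef_pos: [0.5715, -0.3626, 0.0446]
tcp_rot: [-8.9, 89.8, -19.2]
ft_force: [-2.7, 4.7, 12.5]
grip_width: 0.434
```

```bash
python3 -m pendant '[{"delta_rot":[0,0,0],"delta_pos":[-0.002,0,0],"jaw":0.1},{"delta_rot":[0,0,0],"delta_pos":[-0.002,0,0],"jaw":0.1},{"delta_rot":[0,0,0],"delta_pos":[-0.002,0,0],"jaw":0.1},{"delta_rot":[0,0,0],"delta_pos":[-0.04,0,0],"jaw":0.1},{"delta_rot":[0,0,0],"delta_pos":[-0.08,0,0],"jaw":0.1},{"delta_rot":[0,0,0],"delta_pos":[-0.12,0,0],"jaw":0.1},{"delta_rot":[0,0,0],"delta_pos":[-0.15,0,0],"jaw":0.1},{"delta_rot":[0,0,0],"delta_pos":[-0.15,0,0],"jaw":0.1},{"delta_rot":[0,0,0],"delta_pos":[-0.15,0,0],"jaw":0.1}]'
python3 - <<'E'
from h import *
s,P=look("w5",.054)
go(.446,-.097,.19,-62)
t=__import__("cell").manip.snapshot("top")
np.savez("pics/top1.npz",**t)
for p in plates(t,.05,8,thr=110): print("top plate",p["uv"].round(1),p["c"].round(4),np.round(p["size"],1),round(p["ang"],1))
E
```

```text
t: 6.52
eef_pos: [0.5713, -0.3633, 0.1944]
tcp_rot: [-7.8, 89.7, -18.1]
ft_force: [-0.6, -0.3, -1.0]
grip_width: 0.552
pose [  0.5703  -0.3627   0.1922 -10.339 ]
plate [622.1 385.1] 0.98 [ 0.7489 -0.1419] [ 7.8 33.7] 79.2
plate [322.7 209.4] 1.0 [ 0.5578 -0.3584] [26. 11.] 79.6
rot [ 9.017e-01  1.200e-03 -8.000e-04] pos [ 0.0021  0.2391 -0.17  ]
top plate [387.  309.4] [ 0.4388 -0.0886] [25.7 11.3] 27.8
top plate [343.  307.9] [0.4399 0.0207] [11.8 25.1] 57.5
top plate [223.1 284.6] [0.491  0.3267] [16.2 19.6] 47.0
top plate [393.8 243.7] [ 0.6049 -0.1037] [21.2 16.3] 81.9
top plate [367.8 238.2] [ 0.6179 -0.038 ] [15.3 20.3] 1.2
```

```bash
python3 -m pendant '[{"delta_rot":[0.9,0,0],"delta_pos":[0,0.239,-0.17],"jaw":0.1},{"delta_rot":[0.9,0,0],"delta_pos":[0,0.239,-0.17],"jaw":0.1},{"delta_rot":[0.9,0,0],"delta_pos":[0,0.239,-0.17],"jaw":0.1},{"delta_rot":[0.9,0,0],"delta_pos":[0,0.239,-0.17],"jaw":0.1},{"delta_rot":[0.9,0,0],"delta_pos":[0,0.239,-0.17],"jaw":0.1},{"delta_rot":[0.9,0,0],"delta_pos":[0,0.239,-0.17],"jaw":0.1},{"delta_rot":[0.9,0,0],"delta_pos":[0,0.239,-0.17],"jaw":0.1},{"delta_rot":[0.9,0,0],"delta_pos":[0,0.239,-0.17],"jaw":0.1},{"delta_rot":[0.9,0,0],"delta_pos":[0,0.239,-0.17],"jaw":0.1},{"delta_rot":[0.9,0,0],"delta_pos":[0,0.239,-0.17],"jaw":0.1},{"delta_rot":[0.9,0,0],"delta_pos":[0,0.239,-0.17],"jaw":0.1},{"delta_rot":[0.9,0,0],"delta_pos":[0,0.239,-0.17],"jaw":0.1}]'
python3 - <<'E'
from h import *
s,P=look("w6",.05,np.array([.44,-.09]))
for yaw in(-62,-63):
  for p in P:
    if abs(p["c"][0]-.44)<.03: a=np.radians(yaw); c=p["c"]+.0113*np.array([np.cos(a),np.sin(a)]); go(*c,.12,yaw)
print(__import__("cell").manip.state()["q"])
E
```

```text
t: 7.62
eef_pos: [0.4458, -0.0978, 0.191]
tcp_rot: [-102.6, 89.9, -164.4]
ft_force: [-0.6, 0.0, 0.3]
grip_width: 0.55
pose [  0.4459  -0.0979   0.1911 -61.911 ]
plate [322.2 216. ] 1.0 [ 0.4421 -0.087 ] [26.3 11.7] 25.7
rot [ 0.0016 -0.0003  0.0013] pos [ 0.0711  0.0019 -0.0001]
rot [ 0.0016 -0.0003  0.0013] pos [ 0.071   0.0548 -0.0965]
rot [ 0.019  -0.0003  0.0013] pos [ 0.0711  0.0017 -0.0001]
rot [ 0.019  -0.0003  0.0013] pos [ 0.071   0.0546 -0.0965]
[ 1.24647894e+01  1.83618356e+00 -2.96272500e+01  3.26567322e-03
 -5.86130744e+01 -1.64377488e+02]
```

```bash
python3 -m pendant '[{"delta_rot":[0.042,0,0],"delta_pos":[0.04,0.0017,0],"jaw":0.1},{"delta_rot":[0.042,0,0],"delta_pos":[0.08,0.0017,0],"jaw":0.1},{"delta_rot":[0.042,0,0],"delta_pos":[0.12,0.0017,0],"jaw":0.1},{"delta_rot":[0.042,0,0],"delta_pos":[0.15,0.0017,0],"jaw":0.1},{"delta_rot":[0.042,0,0],"delta_pos":[0.1525,0.0017,0],"jaw":0.1},{"delta_rot":[0.042,0,0],"delta_pos":[0.1525,0.0017,0],"jaw":0.1}]'
python3 -m pendant '[{"delta_rot":[0,0,0],"delta_pos":[0,0,0],"jaw":-0.3},{"delta_rot":[0,0,0],"delta_pos":[0,0,0],"jaw":-0.3},{"delta_rot":[0,0,0],"delta_pos":[0,0,0],"jaw":-0.3},{"delta_rot":[0,0,0],"delta_pos":[0,0,0],"jaw":-0.3},{"delta_rot":[0,0,0],"delta_pos":[0,0,0],"jaw":-0.3},{"delta_rot":[0,0,0],"delta_pos":[-0.05,0,0],"jaw":-0.3},{"delta_rot":[0,0,0],"delta_pos":[-0.09,0,0],"jaw":-0.3},{"delta_rot":[0,0,0],"delta_pos":[-0.127,0,0],"jaw":-0.3},{"delta_rot":[0,0,0],"delta_pos":[-0.127,0,0],"jaw":-0.3},{"delta_rot":[0,0,0],"delta_pos":[-0.127,0,0],"jaw":-0.3}]' 25
python3 - <<'E'
from h import *
s,P=look("w7",.176)
D=np.array([.6463,.0284])+.066*np.array([.1771,.9842])
print(D); go(*D,.165,-10.2)
E
```

```text
t: 8.17
eef_pos: [0.4461, -0.0974, 0.0378]
tcp_rot: [-101.1, 89.7, -165.5]
ft_force: [-0.7, -0.2, 0.7]
grip_width: 0.551
t: 9.0
eef_pos: [0.449, -0.096, 0.1696]
tcp_rot: [76.0, 89.6, 11.7]
ft_force: [0.0, -0.4, -2.2]
grip_width: 0.433
pose [  0.4476  -0.0961   0.1675 -64.3053]
plate [611.1 389.4] 0.85 [ 0.5685 -0.072 ] [14.9 23.4] 25.6
plate [ 35.  393.2] 0.74 [ 0.3589 -0.1711] [14.5 23.1] 25.6
plate [627.8 321. ] 0.8 [ 0.5537 -0.0406] [12.2 10.6] 25.4
plate [321.3 305. ] 1.0 [ 0.4459 -0.0866] [26.9 12.2] 26.7
plate [597.4 274.7] 0.97 [ 0.5332 -0.0314] [12.  9.] 79.1
plate [393.5  64.7] 0.99 [ 0.4304 -0.0009] [ 6.3 13.9] 59.2
[0.6579886 0.0933572]
rot [-0.9443  0.0021 -0.0032] pos [ 0.0035  0.2717 -0.0795]
```

```bash
python3 - <<'E'
from h import *
for n in("w3","w4","w7"):
    s=dict(np.load(f"pics/{n}.npz")); g=s["img"].max(2)
    m=(g[240:330,270:375]>150).astype(np.uint8); cs,_=cv2.findContours(m,0,1); c=max(cs,key=cv2.contourArea)
    r=cv2.minAreaRect(c); print(n,r, cv2.boundingRect(c))
s=dict(np.load("pics/w7.npz"));cv2.imwrite("pics/w7c.png",cv2.resize(s["img"][150:420,170:480,::-1],None,fx=2,fy=2))
E
```

```text
w3 ((51.5, 55.0), (30.0, 73.0), 90.0) (15, 40, 74, 31)
w4 ((52.0, 54.5), (29.0, 72.0), 90.0) (16, 40, 73, 30)
w7 ((51.59177017211914, 65.08816528320312), (29.594079971313477, 71.36571502685547), 88.85424041748047) (16, 50, 72, 31)
```

View pics/w7c.png

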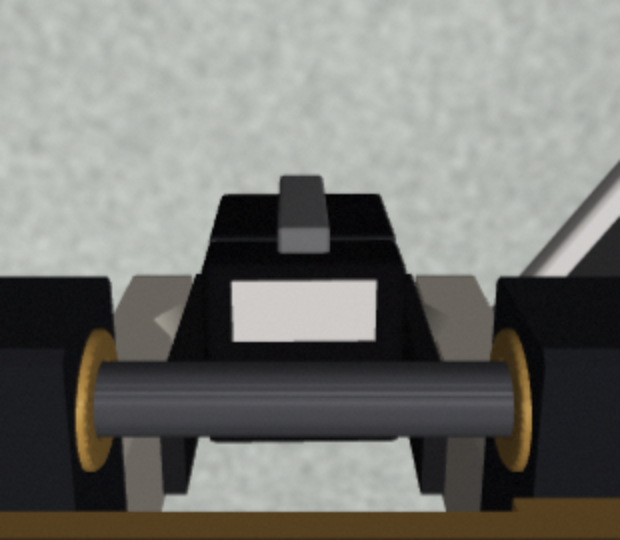

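In hand, S2 sits at the same height as C did, but its plate is about 10 px (3.3–3.5 mm) further along tool +z. I'll correct for this at the bay.

```bash
python3 -m pendant '[{"delta_rot":[-0.944,0,0],"delta_pos":[0,0.2717,-0.083],"jaw":-0.3},{"delta_rot":[-0.944,0,0],"delta_pos":[0,0.2717,-0.083],"jaw":-0.3},{"delta_rot":[-0.944,0,0],"delta_pos":[0,0.2717,-0.083],"jaw":-0.3},{"delta_rot":[-0.944,0,0],"delta_pos":[0,0.2717,-0.083],"jaw":-0.3},{"delta_rot":[-0.944,0,0],"delta_pos":[0,0.2717,-0.083],"jaw":-0.3},{"delta_rot":[-0.944,0,0],"delta_pos":[0,0.2717,-0.083],"jaw":-0.3},{"delta_rot":[-0.944,0,0],"delta_pos":[0,0.2717,-0.083],"jaw":-0.3},{"delta_rot":[-0.944,0,0],"delta_pos":[0,0.2717,-0.083],"jaw":-0.3},{"delta_rot":[-0.944,0,0],"delta_pos":[0,0.2717,-0.083],"jaw":-0.3},{"delta_rot":[-0.944,0,0],"delta_pos":[0,0.2717,-0.083],"jaw":-0.3},{"delta_rot":[-0.944,0,0],"delta_pos":[0,0.2717,-0.083],"jaw":-0.3},{"delta_rot":[-0.944,0,0],"delta_pos":[0,0.2717,-0.083],"jaw":-0.3}]'
python3 - <<'E'
from h import *
for n in("w2","w3"):
    s=dict(np.load(f"pics/{n}.npz"))
    for p in plates(s,.074,100): 
        if 190<p["uv"][1]<240: print(n,p["uv"].round(1),p["c"].round(4),"relcam",(p["c"]+(s["R"].T@s["t"])[:2]).round(4))
s,P=look("w8",.074)
for p in P:
    if 190<p["uv"][1]<240: print(p["uv"].round(1),"relcam",(p["c"]+(s["R"].T@s["t"])[:2]).round(4))
go(.6546,.094,.165,-10.2)
E
```

```text
t: 10.05
eef_pos: [0.6553, 0.0954, 0.1659]
tcp_rot: [-155.2, 90.0, -165.6]
ft_force: [-0.9, 0.4, -1.0]
grip_width: 0.434
w2 [321.5 232.1] [0.6339 0.0304] relcam [ 0.0621 -0.0113]
w2 [211.8 226.4] [ 0.6183 -0.034 ] relcam [ 0.0465 -0.0758]
w2 [102.9 226.1] [ 0.6064 -0.0988] relcam [ 0.0346 -0.1406]
w3 [207.7 221.4] [ 0.6182 -0.034 ] relcam [ 0.0453 -0.0769]
w3 [ 98.4 221.1] [ 0.6061 -0.0987] relcam [ 0.0331 -0.1416]
pose [  0.6555   0.0955   0.1663 -10.3246]
plate [ 34.9 393.2] 0.54 [ 0.7229 -0.1159] [25.4 40.2] 79.6
plate [ 98.8 228.9] 1.0 [ 0.6185 -0.0339] [20.9 15. ] 79.6
[ 98.8 228.9] relcam [ 0.0362 -0.1438]
rot [-0.0022 -0.0001  0.    ] pos [ 0.0013 -0.0016 -0.0006]
```

View pics/w8.png

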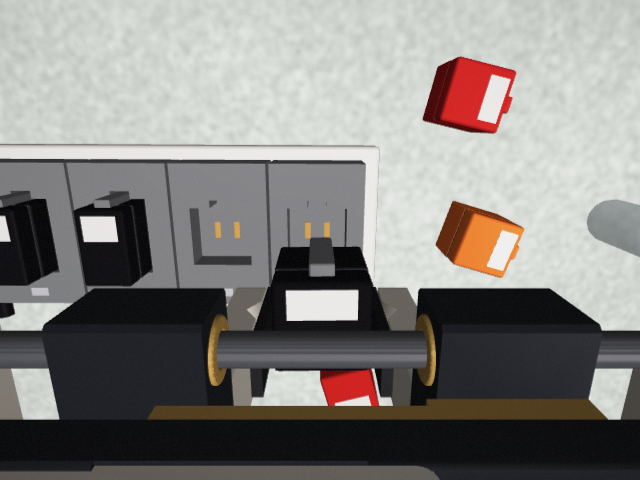

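```bash
python3 -m pendant '[{"delta_rot":[-0.002,0,0],"delta_pos":[0.04,-0.0017,-0.0007],"jaw":-0.3},{"delta_rot":[-0.002,0,0],"delta_pos":[0.075,-0.0017,-0.0007],"jaw":-0.3},{"delta_rot":[-0.002,0,0],"delta_pos":[0.075,-0.0017,-0.0007],"jaw":-0.3},{"delta_rot":[-0.002,0,0],"delta_pos":[0.08,-0.0017,-0.0007],"jaw":-0.3},{"delta_rot":[-0.002,0,0],"delta_pos":[0.084,-0.0017,-0.0007],"jaw":-0.3},{"delta_rot":[-0.002,0,0],"delta_pos":[0.087,-0.0017,-0.0007],"jaw":-0.3},{"delta_rot":[-0.002,0,0],"delta_pos":[0.087,-0.0017,-0.0007],"jaw":-0.3}]'
```

```text
t: 10.68
eef_pos: [0.6559, 0.0939, 0.0812]
tcp_rot: [-9.4, 89.9, -19.5]
ft_force: [1.0, -4.9, -0.1]
grip_width: 0.43
```

```bash
python3 -m pendant '[{"delta_rot":[0,0,0],"delta_pos":[0.003,-0.0008,0],"jaw":-0.3},{"delta_rot":[0,0,0],"delta_pos":[0.006,-0.0008,0],"jaw":-0.3},{"delta_rot":[0,0,0],"delta_pos":[0.009,-0.0008,0],"jaw":-0.3},{"delta_rot":[0,0,0],"delta_pos":[0.01,-0.0008,0],"jaw":-0.3}]'
```

```text
t: 11.02
eef_pos: [0.6549, 0.0934, 0.0693]
tcp_rot: [-77.0, 90.0, -87.1]
ft_force: [-0.0, -4.8, 1.2]
grip_width: 0.433
```

Sliding in, with only light side force. Next: seat it, release and rise.

```bash
python3 -m pendant '[{"delta_rot":[0,0,0],"delta_pos":[0.003,-0.0006,0],"jaw":-0.3},{"delta_rot":[0,0,0],"delta_pos":[0.006,-0.0006,0],"jaw":-0.3},{"delta_rot":[0,0,0],"delta_pos":[0.008,-0.0006,0],"jaw":-0.3},{"delta_rot":[0,0,0],"delta_pos":[0.008,-0.0006,0],"jaw":-0.3}]'
```

```text
t: 11.35
eef_pos: [0.6557, 0.0932, 0.0643]
tcp_rot: [-1.6, 89.9, -11.6]
ft_force: [-7.6, -5.4, 21.3]
grip_width: 0.434
```

```bash
python3 -m pendant '[{"delta_rot":[0,0,0],"delta_pos":[-0.003,0,0],"jaw":0.1},{"delta_rot":[0,0,0],"delta_pos":[-0.003,0,0],"jaw":0.1},{"delta_rot":[0,0,0],"delta_pos":[-0.003,0,0],"jaw":0.1},{"delta_rot":[0,0,0],"delta_pos":[-0.04,0,0],"jaw":0.1},{"delta_rot":[0,0,0],"delta_pos":[-0.08,0,0],"jaw":0.1},{"delta_rot":[0,0,0],"delta_pos":[-0.12,0,0],"jaw":0.1},{"delta_rot":[0,0,0],"delta_pos":[-0.13,0,0],"jaw":0.1},{"delta_rot":[0,0,0],"delta_pos":[-0.13,0,0],"jaw":0.1}]'
python3 - <<'E'
from h import *
s,P=look("w9",.074)
print("cam",(-s["R"].T@s["t"]).round(4))
o=np.array([.6339,.0304])+.066*np.array([.1771,.9842]); print("expect D plate",o)
from cell import manip
t=manip.snapshot("top")
for p in plates(t,.05,8,thr=100): print("top plate",p["uv"].round(1),p["c"].round(4),np.round(p["size"],1),round(p["ang"],1))
go(.447,.029,.19,57)
E
```

```text
t: 12.02
eef_pos: [0.6572, 0.0945, 0.1957]
tcp_rot: [30.8, 89.5, 20.8]
ft_force: [0.3, -0.4, -0.1]
grip_width: 0.55
pose [  0.6559   0.0942   0.1929 -10.0782]
plate [623.  385.6] 0.84 [0.8194 0.3046] [ 8.3 32.6] 79.6
plate [ 21.8 393.3] 0.57 [ 0.7423 -0.1539] [ 8.2 44.5] 79.5
plate [318.2 219.2] 1.0 [0.6463 0.0959] [25.9 11.9] 79.9
plate [121.  212.8] 0.93 [ 0.6185 -0.0339] [20.8 15.2] 79.8
plate [ 22.7 211.9] 0.91 [ 0.6062 -0.0986] [20.8 15.1] 79.9
cam [0.5829 0.1081 0.3421]
expect D plate [0.6455886 0.0953572]
top plate [377.3 454.3] [ 0.082  -0.0716] [19.  17.4] 47.0
top plate [318.2 452.7] [0.0817 0.075 ] [12.2  7. ] 20.3
top plate [319.  452.5] [0.0821 0.0727] [16.9 19.8] 1.6
top plate [266.5 307.8] [0.4346 0.2144] [19.8 16. ] 46.8
top plate [496. 266.] [ 0.5547 -0.3623] [26.5 12.9] 80.0
top plate [393.8 243.7] [ 0.605  -0.1037] [21.3 16.5] 80.0
top plate [367.8 238. ] [ 0.6175 -0.0372] [22.4 17. ] 80.0
top plate [225.7 219.5] [0.6566 0.3266] [11.  10.8] 46.7
rot [-1.171e+00  1.100e-03 -7.000e-04] pos [ 0.0009 -0.1002 -0.1933]
```

D is home: its plate is 0.8 mm from the expected spot at home height. Next, S1.

```bash
python3 -m pendant '[{"delta_rot":[-1.17,0,0],"delta_pos":[0,-0.1,-0.193],"jaw":0.1},{"delta_rot":[-1.17,0,0],"delta_pos":[0,-0.1,-0.193],"jaw":0.1},{"delta_rot":[-1.17,0,0],"delta_pos":[0,-0.1,-0.193],"jaw":0.1},{"delta_rot":[-1.17,0,0],"delta_pos":[0,-0.1,-0.193],"jaw":0.1},{"delta_rot":[-1.17,0,0],"delta_pos":[0,-0.1,-0.193],"jaw":0.1},{"delta_rot":[-1.17,0,0],"delta_pos":[0,-0.1,-0.193],"jaw":0.1},{"delta_rot":[-1.17,0,0],"delta_pos":[0,-0.1,-0.193],"jaw":0.1},{"delta_rot":[-1.17,0,0],"delta_pos":[0,-0.1,-0.193],"jaw":0.1},{"delta_rot":[-1.17,0,0],"delta_pos":[0,-0.1,-0.193],"jaw":0.1},{"delta_rot":[-1.17,0,0],"delta_pos":[0,-0.1,-0.193],"jaw":0.1},{"delta_rot":[-1.17,0,0],"delta_pos":[0,-0.1,-0.193],"jaw":0.1},{"delta_rot":[-1.17,0,0],"delta_pos":[0,-0.1,-0.193],"jaw":0.1}]'
cat >> h.py <<'E'
CT=np.array([-.1468,.0005,-.0741])
def tcp(s):
    """TCP xy,z and heading from the wrist camera's extrinsics"""
    Rc=np.array([[0,-.28,.96],[1,0,0],[0,.96,.28]])
    R=s["R"].T@Rc.T; R=Ro.from_matrix(R).as_matrix(); return np.r_[-s["R"].T@s["t"]-R@CT,np.degrees(np.arctan2(R[1,2],R[0,2]))]
def grasp(s,P,near,off,zt,flip=0,tol=.05):
    for p in P:
        if np.linalg.norm(p["c"]-near)<tol and p["uv"][1]<285:
            f=tcp(s); d=(p["ang"]-f[3]+45)%90-45; yaw=f[3]+d; a=np.radians(yaw+flip)
            c=p["c"]+off*np.array([np.cos(a),np.sin(a)]); print("centre",c.round(4),"yaw",round(yaw,1),"tcp",f.round(4)); go(*c,zt,yaw,frm=f)
E
python3 - <<'E'
from h import *
for n in("w3","w9"):print(tcp(dict(np.load(f"pics/{n}.npz"))))
s,P=look("w10",.05,np.array([.44,.02]))
grasp(s,P,np.array([.44,.02]),.0113,.0386)
E
```

```text
t: 13.12
eef_pos: [0.4467, 0.0286, 0.19]
tcp_rot: [142.7, 89.9, -160.4]
ft_force: [-0.0, 0.6, 0.6]
grip_width: 0.549
[  0.64655611   0.02959118   0.16599802 -10.32271079]
[  0.65677608   0.09522991   0.19569786 -10.07641739]
pose [4.46800e-01 2.86000e-02 1.90200e-01 5.68143e+01]
plate [321.5 220.2] 1.0 [0.4434 0.0231] [11.8 26.1] 59.3
centre [0.4491 0.0328] yaw 59.3 tcp [4.47400e-01 2.82000e-02 1.90100e-01 5.67996e+01]
rot [-0.0441  0.      0.    ] pos [0.1515 0.0011 0.0048]
```

```bash
python3 -m pendant '[{"delta_rot":[-0.044,0,0],"delta_pos":[0.04,0.0011,0.0062],"jaw":0.1},{"delta_rot":[-0.044,0,0],"delta_pos":[0.08,0.0011,0.0062],"jaw":0.1},{"delta_rot":[-0.044,0,0],"delta_pos":[0.12,0.0011,0.0062],"jaw":0.1},{"delta_rot":[-0.044,0,0],"delta_pos":[0.15,0.0011,0.0062],"jaw":0.1},{"delta_rot":[-0.044,0,0],"delta_pos":[0.1515,0.0011,0.0062],"jaw":0.1},{"delta_rot":[-0.044,0,0],"delta_pos":[0.1515,0.0011,0.0062],"jaw":0.1}]'
python3 -m pendant '[{"delta_rot":[0,0,0],"delta_pos":[0,0,0],"jaw":-0.3},{"delta_rot":[0,0,0],"delta_pos":[0,0,0],"jaw":-0.3},{"delta_rot":[0,0,0],"delta_pos":[0,0,0],"jaw":-0.3},{"delta_rot":[0,0,0],"delta_pos":[0,0,0],"jaw":-0.3},{"delta_rot":[0,0,0],"delta_pos":[0,0,0],"jaw":-0.3},{"delta_rot":[0,0,0],"delta_pos":[-0.05,0,0],"jaw":-0.3},{"delta_rot":[0,0,0],"delta_pos":[-0.09,0,0],"jaw":-0.3},{"delta_rot":[0,0,0],"delta_pos":[-0.127,0,0],"jaw":-0.3},{"delta_rot":[0,0,0],"delta_pos":[-0.127,0,0],"jaw":-0.3},{"delta_rot":[0,0,0],"delta_pos":[-0.127,0,0],"jaw":-0.3}]' 25
cat >> h.py <<'E'
def held(s):
    g=s["img"].max(2)[240:330,270:375]; cs,_=cv2.findContours((g>150).astype(np.uint8),0,1); c=max(cs,key=cv2.contourArea); r=cv2.minAreaRect(c); print("held uv",np.round(np.array(r[0])+[270,240],1),"size",np.round(r[1],1),"ang",round(r[2],1))
E
python3 - <<'E'
from h import *
s,P=look("w11",.176,np.array([0,0])); held(s); f=tcp(s); print(f)
go(.6466,.0296,.166,-10.2,frm=f)
E
```

```text
t: 13.67
eef_pos: [0.4486, 0.0338, 0.0385]
tcp_rot: [151.4, 89.7, -149.2]
ft_force: [0.9, 0.1, 0.9]
grip_width: 0.548
t: 14.5
eef_pos: [0.4513, 0.0353, 0.1703]
tcp_rot: [-30.9, 89.5, 28.5]
ft_force: [-0.1, 0.4, -2.0]
grip_width: 0.434
pose [4.49900e-01 3.47000e-02 1.68200e-01 5.94371e+01]
held uv [322. 291.] size [30. 72.] ang 90.0
[4.52101738e-01 3.49427613e-02 1.70406625e-01 5.94350230e+01]
rot [1.2154 0.     0.    ] pos [ 0.0044 -0.1702  0.0943]
```

```bash
python3 -m pendant '[{"delta_rot":[1.215,0,0],"delta_pos":[0.0044,-0.1702,0.0943],"jaw":-0.3},{"delta_rot":[1.215,0,0],"delta_pos":[0.0044,-0.1702,0.0943],"jaw":-0.3},{"delta_rot":[1.215,0,0],"delta_pos":[0.0044,-0.1702,0.0943],"jaw":-0.3},{"delta_rot":[1.215,0,0],"delta_pos":[0.0044,-0.1702,0.0943],"jaw":-0.3},{"delta_rot":[1.215,0,0],"delta_pos":[0.0044,-0.1702,0.0943],"jaw":-0.3},{"delta_rot":[1.215,0,0],"delta_pos":[0.0044,-0.1702,0.0943],"jaw":-0.3},{"delta_rot":[1.215,0,0],"delta_pos":[0.0044,-0.1702,0.0943],"jaw":-0.3},{"delta_rot":[1.215,0,0],"delta_pos":[0.0044,-0.1702,0.0943],"jaw":-0.3},{"delta_rot":[1.215,0,0],"delta_pos":[0.0044,-0.1702,0.0943],"jaw":-0.3},{"delta_rot":[1.215,0,0],"delta_pos":[0.0044,-0.1702,0.0943],"jaw":-0.3},{"delta_rot":[1.215,0,0],"delta_pos":[0.0044,-0.1702,0.0943],"jaw":-0.3},{"delta_rot":[1.215,0,0],"delta_pos":[0.0044,-0.1702,0.0943],"jaw":-0.3}]'
python3 - <<'E'
from h import *
s,P=look("w12",.074,np.array([.62,-.03])); held(s); f=tcp(s); print(f)
go(.6478,.0294,.0800,-10.2,frm=f)
E
```

```text
t: 15.55
eef_pos: [0.6434, 0.029, 0.1606]
tcp_rot: [-157.6, 89.8, -167.6]
ft_force: [0.5, 0.5, -1.5]
grip_width: 0.427
pose [ 0.6436  0.0291  0.161  -9.9692]
plate [207.7 230.3] 0.98 [ 0.6183 -0.034 ] [21.1 16. ] 79.9
held uv [321. 290.] size [30. 72.] ang 90.0
[  0.64296753   0.02976748   0.16071399 -10.01990134]
rot [0.0031 0.     0.    ] pos [0.0807 0.0005 0.0048]
```

```bash
python3 -m pendant '[{"delta_rot":[0.003,0,0],"delta_pos":[0.04,0.0005,0.0048],"jaw":-0.3},{"delta_rot":[0.003,0,0],"delta_pos":[0.07,0.0005,0.0048],"jaw":-0.3},{"delta_rot":[0.003,0,0],"delta_pos":[0.07,0.0005,0.0048],"jaw":-0.3},{"delta_rot":[0.003,0,0],"delta_pos":[0.075,0.0005,0.0048],"jaw":-0.3},{"delta_rot":[0.003,0,0],"delta_pos":[0.079,0.0005,0.0048],"jaw":-0.3},{"delta_rot":[0.003,0,0],"delta_pos":[0.082,0.0005,0.0048],"jaw":-0.3},{"delta_rot":[0.003,0,0],"delta_pos":[0.082,0.0005,0.0048],"jaw":-0.3}]'
```

```text
t: 16.18
eef_pos: [0.6499, 0.0278, 0.0823]
tcp_rot: [-23.2, 89.9, -33.5]
ft_force: [1.6, -6.8, -0.9]
grip_width: 0.43
```

```bash
python3 -m pendant '[{"delta_rot":[0,0,0],"delta_pos":[0.003,-0.0012,0],"jaw":-0.3},{"delta_rot":[0,0,0],"delta_pos":[0.006,-0.0012,0],"jaw":-0.3},{"delta_rot":[0,0,0],"delta_pos":[0.009,-0.0012,0],"jaw":-0.3},{"delta_rot":[0,0,0],"delta_pos":[0.011,-0.0012,0],"jaw":-0.3}]'
python3 -m pendant '[{"delta_rot":[0,0,0],"delta_pos":[0.003,-0.0003,0],"jaw":-0.3},{"delta_rot":[0,0,0],"delta_pos":[0.006,-0.0003,0],"jaw":-0.3},{"delta_rot":[0,0,0],"delta_pos":[0.008,-0.0003,0],"jaw":-0.3},{"delta_rot":[0,0,0],"delta_pos":[0.008,-0.0003,0],"jaw":-0.3}]'
```

```text
t: 16.52
eef_pos: [0.649, 0.0272, 0.07]
tcp_rot: [-9.8, 90.0, -20.1]
ft_force: [-0.6, -6.1, 0.0]
grip_width: 0.432
t: 16.85
eef_pos: [0.6499, 0.0272, 0.0648]
tcp_rot: [-4.5, 89.8, -14.7]
ft_force: [-8.1, -4.9, 24.7]
grip_width: 0.43
```

```bash
python3 -m pendant '[{"delta_rot":[0,0,0],"delta_pos":[-0.003,0,0],"jaw":0.08},{"delta_rot":[0,0,0],"delta_pos":[-0.003,0,0],"jaw":0.08},{"delta_rot":[0,0,0],"delta_pos":[-0.003,0,0],"jaw":0.08},{"delta_rot":[0,0,0],"delta_pos":[-0.04,0,0],"jaw":0.08},{"delta_rot":[0,0,0],"delta_pos":[-0.08,0,0],"jaw":0.08},{"delta_rot":[0,0,0],"delta_pos":[-0.11,0,0],"jaw":-0.09},{"delta_rot":[0,0,0],"delta_pos":[-0.11,-0.0645,-0.001],"jaw":-0.09},{"delta_rot":[0,0,0],"delta_pos":[-0.11,-0.0645,-0.001],"jaw":-0.09},{"delta_rot":[0,0,0],"delta_pos":[-0.11,-0.0645,-0.001],"jaw":-0.09},{"delta_rot":[0,0,0],"delta_pos":[-0.11,-0.0645,-0.001],"jaw":-0.09}]'
python3 - <<'E'
from h import *
s,P=look("w13",.074,np.array([.62,-.03])); f=tcp(s); print(f)
go(.6349,-.0354,.0625,-10.2,frm=f)
E
```

```text
t: 17.68
eef_pos: [0.6361, -0.0367, 0.1709]
tcp_rot: [114.7, 90.0, 104.3]
ft_force: [0.1, 0.1, -0.2]
grip_width: 0.461
pose [  0.6363  -0.036    0.1708 -10.3749]
plate [318.3 218.9] 1.0 [ 0.6184 -0.0341] [21.  15.2] 79.5
[  0.63566017  -0.03586479   0.17095878 -10.44684102]
rot [-0.0043  0.      0.    ] pos [ 0.1085  0.0003 -0.0008]
```

```bash
python3 -c "
from h import *
for p in plates(dict(np.load('pics/w13.npz')),.074,100): print(p['uv'].round(),p['c'].round(4))"
python3 -m pendant '[{"delta_rot":[-0.004,0,0],"delta_pos":[0.04,0,-0.001],"jaw":-0.09},{"delta_rot":[-0.004,0,0],"delta_pos":[0.08,0,-0.001],"jaw":-0.09},{"delta_rot":[-0.004,0,0],"delta_pos":[0.1085,0,-0.001],"jaw":-0.09},{"delta_rot":[-0.004,0,0],"delta_pos":[0.1085,0,-0.001],"jaw":-0.09},{"delta_rot":[-0.004,0,0],"delta_pos":[0.1085,0,-0.001],"jaw":-0.09}]' 
python3 -m pendant '[{"delta_rot":[0,0,0],"delta_pos":[0,0,0],"jaw":-0.5},{"delta_rot":[0,0,0],"delta_pos":[0,0,0],"jaw":-0.5},{"delta_rot":[0,0,0],"delta_pos":[0,0,0],"jaw":-0.5},{"delta_rot":[0,0,0],"delta_pos":[0,0,0],"jaw":-0.5},{"delta_rot":[0,0,0],"delta_pos":[0,0,0],"jaw":-0.5}]' 25
python3 -m pendant '[{"delta_rot":[0,0,0],"delta_pos":[-0.01,0,0],"jaw":-0.5},{"delta_rot":[0,0,0],"delta_pos":[-0.02,0,0],"jaw":-0.5},{"delta_rot":[0,0,0],"delta_pos":[-0.03,0,0],"jaw":-0.5},{"delta_rot":[0,0,0],"delta_pos":[-0.06,0,0],"jaw":-0.5},{"delta_rot":[0,0,0],"delta_pos":[-0.10,0,0],"jaw":-0.5},{"delta_rot":[0,0,0],"delta_pos":[-0.10,0,0],"jaw":-0.5},{"delta_rot":[0,0,0],"delta_pos":[-0.10,0,0],"jaw":-0.5}]'
python3 - <<'E'
from h import *
s,P=look("w14",.074,np.array([.62,-.03])); f=tcp(s); print(f);held(s)
go(.50,-.363,.16,-10.2,frm=f)
E
```

```text
[ 32. 393.] [ 0.7056 -0.2544]
[533. 225.] [0.6463 0.0962]
[427. 225.] [0.6343 0.0313]
[318. 219.] [ 0.6184 -0.0341]
[211. 219.] [ 0.6061 -0.0989]
t: 18.15
eef_pos: [0.6349, -0.0351, 0.0617]
tcp_rot: [-153.2, 89.8, -163.2]
ft_force: [-0.6, -0.4, -0.6]
grip_width: 0.453
t: 18.57
eef_pos: [0.6356, -0.0366, 0.0646]
tcp_rot: [-17.2, 89.9, -27.4]
ft_force: [-0.1, -5.1, -0.1]
grip_width: 0.343
t: 19.15
eef_pos: [0.6375, -0.035, 0.1676]
tcp_rot: [22.2, 89.5, 12.2]
ft_force: [0.2, -0.2, -2.3]
grip_width: 0.345
pose [  0.6361  -0.0352   0.1653 -10.0888]
plate [322.5 285.8] 1.0 [ 0.6636 -0.0372] [37.  27.6] 79.8
[  0.63704827  -0.03424306   0.16771182 -10.089198  ]
held uv [323. 286.] size [40. 58.] ang 90.0
rot [0.0019 0.     0.    ] pos [ 0.0077 -0.3477 -0.0773]
```

```bash
python3 -m pendant '[{"delta_rot":[0,0,0],"delta_pos":[0,-0.3477,-0.0773],"jaw":-0.5},{"delta_rot":[0,0,0],"delta_pos":[0,-0.3477,-0.0773],"jaw":-0.5},{"delta_rot":[0,0,0],"delta_pos":[0,-0.3477,-0.0773],"jaw":-0.5},{"delta_rot":[0,0,0],"delta_pos":[0,-0.3477,-0.0773],"jaw":-0.5},{"delta_rot":[0,0,0],"delta_pos":[0,-0.3477,-0.0773],"jaw":-0.5},{"delta_rot":[0,0,0],"delta_pos":[0,-0.3477,-0.0773],"jaw":-0.5},{"delta_rot":[0,0,0],"delta_pos":[0,-0.3477,-0.0773],"jaw":-0.5},{"delta_rot":[0,0,0],"delta_pos":[0,-0.3477,-0.0773],"jaw":-0.5},{"delta_rot":[0,0,0],"delta_pos":[0,-0.3477,-0.0773],"jaw":-0.5},{"delta_rot":[0,0,0],"delta_pos":[0,-0.3477,-0.0773],"jaw":-0.5},{"delta_rot":[0,0,0],"delta_pos":[0,-0.3477,-0.0773],"jaw":-0.5}]'
python3 -c "
from h import *
s,P=look('w15',.054,np.array([.57,-.36])); f=tcp(s); print(f); go(.50,-.363,.045,-10.2,frm=f)"
```

```text
t: 20.12
eef_pos: [0.4969, -0.3654, 0.1619]
tcp_rot: [157.5, 89.9, 147.3]
ft_force: [0.3, 0.2, -1.3]
grip_width: 0.34
pose [  0.4976  -0.3645   0.162  -10.1803]
plate [313.9 377.1] 0.43 [ 0.5966 -0.3866] [34.6  6.1] 86.2
plate [322.8 285.9] 1.0 [ 0.5279 -0.3685] [38.9 29.1] 79.7
[  0.49649428  -0.36460748   0.16193198 -10.28974804]
rot [-0.0016  0.      0.    ] pos [0.1169 0.0022 0.0032]
```

```bash
python3 -m pendant '[{"delta_rot":[0,0,0],"delta_pos":[0.04,0.002,0],"jaw":-0.5},{"delta_rot":[0,0,0],"delta_pos":[0.08,0.002,0],"jaw":-0.5},{"delta_rot":[0,0,0],"delta_pos":[0.107,0.002,0],"jaw":-0.5},{"delta_rot":[0,0,0],"delta_pos":[0.114,0.002,0],"jaw":-0.5},{"delta_rot":[0,0,0],"delta_pos":[0.118,0.002,0],"jaw":-0.5},{"delta_rot":[0,0,0],"delta_pos":[0.118,0.002,0],"jaw":-0.5}]'
```

```text
t: 20.67
eef_pos: [0.499, -0.3618, 0.0451]
tcp_rot: [-168.2, 89.9, -178.2]
ft_force: [0.4, -0.5, -1.2]
grip_width: 0.341
```

```bash
python3 -m pendant '[{"delta_rot":[0,0,0],"delta_pos":[0.0015,0,0],"jaw":-0.5},{"delta_rot":[0,0,0],"delta_pos":[0.003,0,0],"jaw":-0.5},{"delta_rot":[0,0,0],"delta_pos":[0.001,0,0],"jaw":0},{"delta_rot":[0,0,0],"delta_pos":[0.001,0,0],"jaw":0},{"delta_rot":[0,0,0],"delta_pos":[0,0,0],"jaw":0},{"delta_rot":[0,0,0],"delta_pos":[-0.04,0,0],"jaw":0},{"delta_rot":[0,0,0],"delta_pos":[-0.08,0,0],"jaw":0},{"delta_rot":[0,0,0],"delta_pos":[-0.12,0,0],"jaw":0},{"delta_rot":[0,0,0],"delta_pos":[-0.15,0,0],"jaw":0},{"delta_rot":[0,0,0],"delta_pos":[-0.15,0,0],"jaw":0},{"delta_rot":[0,0,0],"delta_pos":[-0.15,0,0],"jaw":0}]'
python3 -c "
from h import *
s,P=look('w16',.054,np.array([.5,-.36])); f=tcp(s); print(f); go(.499,.336,.19,52,frm=f)"
```

```text
t: 21.58
eef_pos: [0.4997, -0.363, 0.1977]
tcp_rot: [-8.9, 89.7, -19.0]
ft_force: [-0.7, 1.8, -0.3]
grip_width: 0.496
pose [  0.4987  -0.3624   0.1957 -10.1139]
plate [338.5 297.5] 1.0 [ 0.5578 -0.3584] [25.8 11. ] 79.9
plate [322.2 203.9] 1.0 [ 0.4832 -0.3582] [20.4 15.5] 79.9
[  0.49927962  -0.36217342   0.19777309 -10.1232394 ]
rot [-1.0843  0.      0.    ] pos [ 0.0078  0.6873 -0.123 ]
```

```bash
python3 -m pendant '[{"delta_rot":[-0.2,0,0],"delta_pos":[0.004,0.43,-0.077],"jaw":0},{"delta_rot":[-0.2,0,0],"delta_pos":[0.004,0.43,-0.077],"jaw":0},{"delta_rot":[-0.2,0,0],"delta_pos":[0.004,0.43,-0.077],"jaw":0},{"delta_rot":[-0.2,0,0],"delta_pos":[0.004,0.43,-0.077],"jaw":0},{"delta_rot":[-0.2,0,0],"delta_pos":[0.004,0.43,-0.077],"jaw":0},{"delta_rot":[-0.2,0,0],"delta_pos":[0.004,0.43,-0.077],"jaw":0},{"delta_rot":[-0.2,0,0],"delta_pos":[0.004,0.43,-0.077],"jaw":0},{"delta_rot":[-0.2,0,0],"delta_pos":[0.004,0.43,-0.077],"jaw":0},{"delta_rot":[-0.2,0,0],"delta_pos":[0.004,0.43,-0.077],"jaw":0},{"delta_rot":[-0.2,0,0],"delta_pos":[0.004,0.43,-0.077],"jaw":0},{"delta_rot":[-0.2,0,0],"delta_pos":[0.004,0.43,-0.077],"jaw":0}]'
python3 -c "
from h import *
go(.499,.336,.19,52)"
```

```text
t: 22.55
eef_pos: [0.4973, 0.0776, 0.1896]
tcp_rot: [-166.5, 89.9, -165.0]
ft_force: [-0.2, -0.8, -0.3]
grip_width: 0.504
rot [-8.819e-01 -1.500e-03 -3.000e-04] pos [-0.0005  0.2582  0.0083]
```

```bash
python3 -m pendant '[{"delta_rot":[-0.88,0,0],"delta_pos":[0,0.258,0.008],"jaw":0},{"delta_rot":[-0.88,0,0],"delta_pos":[0,0.258,0.008],"jaw":0},{"delta_rot":[-0.88,0,0],"delta_pos":[0,0.258,0.008],"jaw":0},{"delta_rot":[-0.88,0,0],"delta_pos":[0,0.258,0.008],"jaw":0},{"delta_rot":[-0.88,0,0],"delta_pos":[0,0.258,0.008],"jaw":0},{"delta_rot":[-0.88,0,0],"delta_pos":[0,0.258,0.008],"jaw":0},{"delta_rot":[-0.88,0,0],"delta_pos":[0,0.258,0.008],"jaw":0},{"delta_rot":[-0.88,0,0],"delta_pos":[0,0.258,0.008],"jaw":0},{"delta_rot":[-0.88,0,0],"delta_pos":[0,0.258,0.008],"jaw":0},{"delta_rot":[-0.88,0,0],"delta_pos":[0,0.258,0.008],"jaw":0}]'
python3 -c "
from h import *
s,P=look('w17',.05); grasp(s,P,np.array([.49,.327]),.0166,.0386)"
```

```text
t: 23.38
eef_pos: [0.4995, 0.3312, 0.1897]
tcp_rot: [175.5, 89.9, -132.9]
ft_force: [-0.7, 0.1, 0.4]
grip_width: 0.506
pose [ 0.4997  0.331   0.1902 51.5691]
plate [329.7 402.4] 0.9 [0.5862 0.4511] [ 6.8 22.5] 51.5
plate [614.6 378.2] 0.9 [0.3895 0.5804] [19.8 14.3] 51.8
plate [326.1 221.1] 1.0 [0.4932 0.3286] [15.6 20.6] 54.0
plate [285.3  35.4] 1.0 [0.4381 0.2164] [20.4 15.4] 51.5
centre [0.503 0.342] yaw 54.0 tcp [ 0.5001  0.3309  0.1898 51.5441]
rot [-0.043  0.     0.   ] pos [0.1512 0.0046 0.0105]
```

View pics/w17.png

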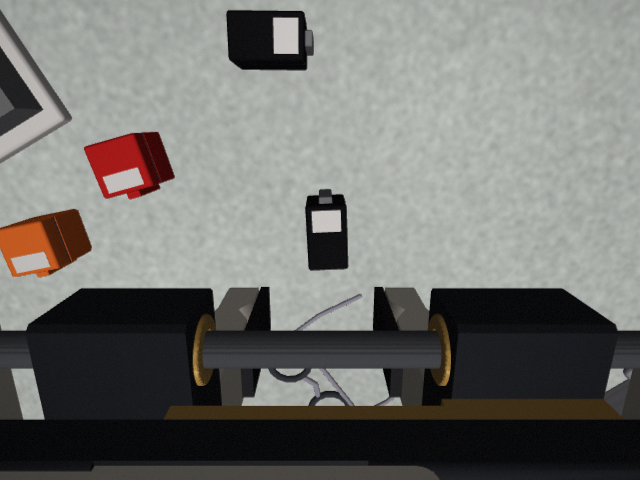

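F1 is at (326,235) with its rib up in the image. The trial frame, beyond it at (320,370), is clear of the fingers.

```bash
python3 -m pendant '[{"delta_rot":[-0.043,0,0],"delta_pos":[0.03,0.0046,0.0105],"jaw":0},{"delta_rot":[-0.043,0,0],"delta_pos":[0.07,0.0046,0.0105],"jaw":0},{"delta_rot":[-0.043,0,0],"delta_pos":[0.11,0.0046,0.0105],"jaw":0},{"delta_rot":[-0.043,0,0],"delta_pos":[0.145,0.0046,0.0105],"jaw":0},{"delta_rot":[-0.043,0,0],"delta_pos":[0.1512,0.0046,0.0105],"jaw":0},{"delta_rot":[-0.043,0,0],"delta_pos":[0.1512,0.0046,0.0105],"jaw":0}]'
python3 -m pendant '[{"delta_rot":[0,0,0],"delta_pos":[0,0,0],"jaw":-0.5},{"delta_rot":[0,0,0],"delta_pos":[0,0,0],"jaw":-0.5},{"delta_rot":[0,0,0],"delta_pos":[0,0,0],"jaw":-0.5},{"delta_rot":[0,0,0],"delta_pos":[0,0,0],"jaw":-0.5},{"delta_rot":[0,0,0],"delta_pos":[0,0,0],"jaw":-0.5},{"delta_rot":[0,0,0],"delta_pos":[0,0,0],"jaw":-0.5},{"delta_rot":[0,0,0],"delta_pos":[-0.04,0,0],"jaw":-0.5},{"delta_rot":[0,0,0],"delta_pos":[-0.08,0,0],"jaw":-0.5},{"delta_rot":[0,0,0],"delta_pos":[-0.127,0,0],"jaw":-0.5},{"delta_rot":[0,0,0],"delta_pos":[-0.127,0,0],"jaw":-0.5},{"delta_rot":[0,0,0],"delta_pos":[-0.127,0,0],"jaw":-0.5}]' 25
python3 - <<'E'
from h import *
from cell import manip
s,P=look("w18",.176,np.array([0,0])); held(s); f=tcp(s); print(f)
go(.6370,-.0342,.166,-10.2,frm=f)
E
```

```text
t: 23.93
eef_pos: [0.5021, 0.3411, 0.0377]
tcp_rot: [177.8, 89.7, -128.1]
ft_force: [-0.6, 0.4, 1.1]
grip_width: 0.499
t: 24.85
eef_pos: [0.5044, 0.3453, 0.1718]
tcp_rot: [-5.1, 89.5, 49.2]
ft_force: [-0.2, -0.4, -0.7]
grip_width: 0.343
pose [ 0.5033  0.3443  0.1692 54.2394]
held uv [321.5 277. ] size [57. 40.] ang -0.0
[ 0.50502121  0.34494551  0.17191208 54.24111762]
rot [1.1247 0.     0.    ] pos [ 0.0059 -0.3287 -0.2305]
```

```bash
python3 -m pendant '[{"delta_rot":[1.125,0,0],"delta_pos":[0.004,-0.329,-0.23],"jaw":-0.5},{"delta_rot":[1.125,0,0],"delta_pos":[0.004,-0.329,-0.23],"jaw":-0.5},{"delta_rot":[1.125,0,0],"delta_pos":[0.004,-0.329,-0.23],"jaw":-0.5},{"delta_rot":[1.125,0,0],"delta_pos":[0.004,-0.329,-0.23],"jaw":-0.5},{"delta_rot":[1.125,0,0],"delta_pos":[0.004,-0.329,-0.23],"jaw":-0.5},{"delta_rot":[1.125,0,0],"delta_pos":[0.004,-0.329,-0.23],"jaw":-0.5},{"delta_rot":[1.125,0,0],"delta_pos":[0.004,-0.329,-0.23],"jaw":-0.5},{"delta_rot":[1.125,0,0],"delta_pos":[0.004,-0.329,-0.23],"jaw":-0.5},{"delta_rot":[1.125,0,0],"delta_pos":[0.004,-0.329,-0.23],"jaw":-0.5},{"delta_rot":[1.125,0,0],"delta_pos":[0.004,-0.329,-0.23],"jaw":-0.5},{"delta_rot":[1.125,0,0],"delta_pos":[0.004,-0.329,-0.23],"jaw":-0.5},{"delta_rot":[1.125,0,0],"delta_pos":[0.004,-0.329,-0.23],"jaw":-0.5}]'
python3 - <<'E'
from h import *
s,P=look("w19",.074,np.array([.6064,-.0986])); held(s); f=tcp(s); print(f)
go(.6398,-.0359,.0810,-10.2,frm=f)
E
```

```text
t: 25.9
eef_pos: [0.6348, -0.0372, 0.1608]
tcp_rot: [-163.5, 89.8, -173.9]
ft_force: [-0.6, -0.5, -0.5]
grip_width: 0.342
pose [  0.6347  -0.036    0.1612 -10.2994]
plate [208.2 224.7] 0.98 [ 0.6064 -0.099 ] [21.  15.9] 79.6
held uv [321.5 277. ] size [57. 40.] ang -0.0
[  0.63434588  -0.03641458   0.16090082 -10.41465095]
rot [-0.0037  0.      0.    ] pos [0.0799 0.0015 0.0053]
```

```bash
python3 -m pendant '[{"delta_rot":[-0.004,0,0],"delta_pos":[0.04,0.0013,0.0053],"jaw":-0.5},{"delta_rot":[-0.004,0,0],"delta_pos":[0.07,0.0013,0.0053],"jaw":-0.5},{"delta_rot":[-0.004,0,0],"delta_pos":[0.07,0.0013,0.0053],"jaw":-0.5},{"delta_rot":[-0.004,0,0],"delta_pos":[0.075,0.0013,0.0053],"jaw":-0.5},{"delta_rot":[-0.004,0,0],"delta_pos":[0.079,0.0013,0.0053],"jaw":-0.5},{"delta_rot":[-0.004,0,0],"delta_pos":[0.082,0.0013,0.0053],"jaw":-0.5},{"delta_rot":[-0.004,0,0],"delta_pos":[0.082,0.0013,0.0053],"jaw":-0.5}]'
```

```text
t: 26.53
eef_pos: [0.6424, -0.0345, 0.085]
tcp_rot: [4.3, 89.8, -5.6]
ft_force: [-5.1, -0.3, 14.2]
grip_width: 0.342
```

The rim caught it, and the reaction points to -x. Back up and shift -2 mm along tool z.

```bash
python3 -m pendant '[{"delta_rot":[0,0,0],"delta_pos":[-0.006,0,0],"jaw":-0.5},{"delta_rot":[0,0,0],"delta_pos":[-0.006,0,-0.002],"jaw":-0.5},{"delta_rot":[0,0,0],"delta_pos":[-0.003,0,-0.002],"jaw":-0.5},{"delta_rot":[0,0,0],"delta_pos":[0,0,-0.002],"jaw":-0.5},{"delta_rot":[0,0,0],"delta_pos":[0,0,-0.002],"jaw":-0.5}]'; python3 -c "
from h import *
s,P=look('w20',.074,np.array([.6064,-.0986])); held(s); f=tcp(s); print(f)"
```

```text
t: 26.95
eef_pos: [0.6404, -0.0349, 0.0841]
tcp_rot: [-5.5, 89.8, -15.3]
ft_force: [-6.9, -1.0, 22.1]
grip_width: 0.337
pose [ 0.6404 -0.035   0.0841 -9.8886]
plate [ 22.4 300.9] 0.53 [ 0.6149 -0.1504] [29.9 39.4] 67.5
plate [148.9 255.3] 0.95 [ 0.6061 -0.099 ] [21.2 15.9] 80.1
held uv [320. 279.] size [40. 58.] ang 90.0
[ 0.6400029  -0.03418615  0.08415247 -9.90440636]
```

```bash
python3 - <<'E'
from h import *
for n,z in(("w20",.0945),("w14",.127+.05),("w19",.12+.05)):
    s=dict(np.load(f"pics/{n}.npz")); f=tcp(s)
    for v in [x for x in plates(s,z,100) if abs(x["uv"][0]-321)<5]:
        d=v["c"]-f[:2]; a=np.radians(f[3]); print(n,v["uv"],v["c"],v["size"],v["ang"],f[3],"along",d@[np.cos(a),np.sin(a)],"tcp z",f[2])
s=dict(np.load("pics/w20.npz")); cv2.imwrite("pics/w20c.png",cv2.resize(s["img"][130:340,130:510,::-1],None,fx=2,fy=2))
E
```

```text
w20 [319.98969072 278.79381443] [ 0.62020178 -0.03073957] (20.907150268554688, 15.438042640686035) 80.07439422607422 -9.904406357623428 along -0.02009883242471991 tcp z 0.08415246847180596
w14 [322.50515464 285.79381443] [ 0.62047516 -0.03037124] (21.12143325805664, 15.743783950805664) 79.7928695678711 -10.089198003703984 along -0.01699510076939039 tcp z 0.16771182423847544
w19 [321.54166667 276.79166667] [ 0.61451526 -0.03218672] (20.830354690551758, 15.507946968078613) 79.5751953125 -10.414650951737551 along -0.020268191880419995 tcp z 0.16090081964521022
```

View pics/w20c.png

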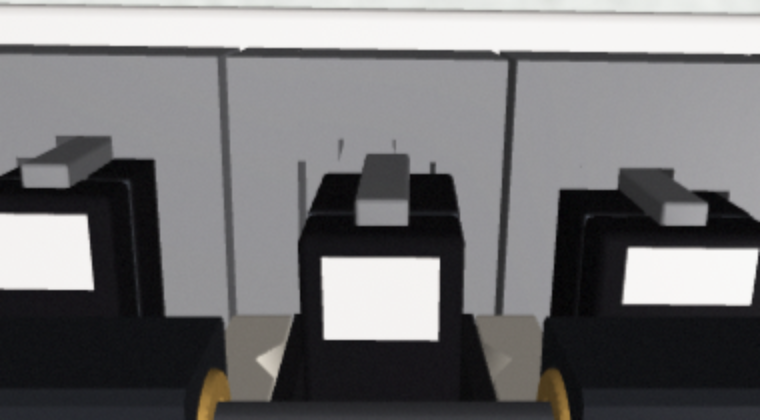

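In the crop, the notch centre (367) lies left of the rib (385). That is about 3 mm toward -y and agrees with the plate measurement, so I'll back up and shift tool y by -3.2 mm and z by -1 mm.

```bash
python3 -m pendant '[{"delta_rot":[0,0,0],"delta_pos":[-0.01,0,0],"jaw":-0.5},{"delta_rot":[0,0,0],"delta_pos":[-0.01,-0.0032,-0.001],"jaw":-0.5},{"delta_rot":[0,0,0],"delta_pos":[-0.006,-0.0032,-0.001],"jaw":-0.5},{"delta_rot":[0,0,0],"delta_pos":[-0.003,-0.0032,-0.001],"jaw":-0.5},{"delta_rot":[0,0,0],"delta_pos":[0,-0.0032,-0.001],"jaw":-0.5},{"delta_rot":[0,0,0],"delta_pos":[0.001,-0.0032,-0.001],"jaw":-0.5}]'
```

```text
t: 27.5
eef_pos: [0.638, -0.0383, 0.0799]
tcp_rot: [-61.9, 89.9, -71.9]
ft_force: [-4.2, -2.2, 15.2]
grip_width: 0.344
```

```bash
python3 -m pendant '[{"delta_rot":[0,0,0],"delta_pos":[0.001,0,-0.0015],"jaw":-0.5},{"delta_rot":[0,0,0],"delta_pos":[0.003,0,-0.0015],"jaw":-0.5},{"delta_rot":[0,0,0],"delta_pos":[0.005,0,-0.0015],"jaw":-0.5}]'; python3 -c "
from h import *
s,P=look('w21',.09,np.array([.619,-.034])); held(s); print(tcp(s))"
```

```text
t: 27.75
eef_pos: [0.6378, -0.0386, 0.0757]
tcp_rot: [-17.7, 89.8, -27.6]
ft_force: [4.0, -7.8, 4.0]
grip_width: 0.341
pose [ 0.6378 -0.0386  0.075  -9.9488]
plate [492.5 276.1] 1.0 [0.6253 0.0254] [23.8  8.2] 80.0
plate [320.3 278.4] 1.0 [ 0.6159 -0.034 ] [20.3 15.4] 80.0
plate [151.  266.8] 0.97 [ 0.6015 -0.0909] [18.9 14. ] 80.0
held uv [320.  278.5] size [58. 41.] ang -0.0
[ 0.63739693 -0.03784641  0.07573625 -9.9610645 ]
```

```bash
python3 -m pendant '[{"delta_rot":[0,0,0],"delta_pos":[0.003,-0.001,0.0008],"jaw":-0.5},{"delta_rot":[0,0,0],"delta_pos":[0.006,-0.001,0.0008],"jaw":-0.5},{"delta_rot":[0,0,0],"delta_pos":[0.009,-0.001,0.0008],"jaw":-0.5},{"delta_rot":[0,0,0],"delta_pos":[0.011,-0.001,0.0008],"jaw":-0.5}]'
python3 -m pendant '[{"delta_rot":[0,0,0],"delta_pos":[0.002,0,0],"jaw":-0.5},{"delta_rot":[0,0,0],"delta_pos":[0.002,0,0],"jaw":-0.5}]'
```

```text
t: 28.13
eef_pos: [0.6381, -0.0382, 0.0646]
tcp_rot: [7.9, 89.8, -2.1]
ft_force: [-4.2, 1.8, 26.5]
grip_width: 0.342
t: 28.3
eef_pos: [0.6382, -0.0381, 0.0643]
tcp_rot: [6.0, 89.8, -3.9]
ft_force: [-4.6, 1.6, 24.2]
grip_width: 0.337
```

```bash
python3 -m pendant '[{"delta_rot":[0,0,0],"delta_pos":[-0.003,0,0],"jaw":-0.09},{"delta_rot":[0,0,0],"delta_pos":[-0.003,0,0],"jaw":-0.09},{"delta_rot":[0,0,0],"delta_pos":[-0.003,0,0],"jaw":-0.09},{"delta_rot":[0,0,0],"delta_pos":[-0.04,0,0],"jaw":-0.09},{"delta_rot":[0,0,0],"delta_pos":[-0.08,0,0],"jaw":-0.09},{"delta_rot":[0,0,0],"delta_pos":[-0.11,0,0],"jaw":-0.09},{"delta_rot":[0,0,0],"delta_pos":[-0.11,-0.066,-0.003],"jaw":-0.09},{"delta_rot":[0,0,0],"delta_pos":[-0.11,-0.066,-0.003],"jaw":-0.09},{"delta_rot":[0,0,0],"delta_pos":[-0.11,-0.066,-0.003],"jaw":-0.09},{"delta_rot":[0,0,0],"delta_pos":[-0.11,-0.066,-0.003],"jaw":-0.09}]'
python3 - <<'E'
from h import *
s,P=look("w22",.074); f=tcp(s); print(f)
go(.6235,-.1025,.0625,-10.2,frm=f)
E
```

```text
t: 29.13
eef_pos: [0.6212, -0.1041, 0.1706]
tcp_rot: [-176.6, 89.9, 173.3]
ft_force: [0.2, 0.6, -0.8]
grip_width: 0.455
pose [  0.6216  -0.1034   0.1705 -10.0551]
plate [615.3 412.6] 0.41 [0.7797 0.0804] [11.2  8.5] 79.8
plate [ 32.3 393.3] 0.54 [ 0.6915 -0.3209] [22.3 40.1] 79.8
plate [631.  231.5] 1.0 [0.6451 0.0889] [11.4 11.6] 79.9
plate [537.8 230.5] 1.0 [0.6345 0.0314] [26.7 12.2] 79.8
plate [323.3 222.9] 1.0 [ 0.6063 -0.0987] [20.5 15.2] 79.9
plate [431.8 221.9] 0.98 [ 0.6175 -0.0329] [21.  15.2] 79.9
[  0.62079819  -0.10328332   0.1706224  -10.13248446]
rot [0.0012 0.     0.    ] pos [0.1081 0.0012 0.0025]
```

```bash
python3 -m pendant '[{"delta_rot":[0,0,0],"delta_pos":[0.04,0.0012,0.0025],"jaw":-0.09},{"delta_rot":[0,0,0],"delta_pos":[0.08,0.0012,0.0025],"jaw":-0.09},{"delta_rot":[0,0,0],"delta_pos":[0.108,0.0012,0.0025],"jaw":-0.09},{"delta_rot":[0,0,0],"delta_pos":[0.108,0.0012,0.0025],"jaw":-0.09},{"delta_rot":[0,0,0],"delta_pos":[0.108,0.0012,0.0025],"jaw":-0.09}]' 
python3 -m pendant '[{"delta_rot":[0,0,0],"delta_pos":[0,0,0],"jaw":-0.5},{"delta_rot":[0,0,0],"delta_pos":[0,0,0],"jaw":-0.5},{"delta_rot":[0,0,0],"delta_pos":[0,0,0],"jaw":-0.5},{"delta_rot":[0,0,0],"delta_pos":[0,0,0],"jaw":-0.5},{"delta_rot":[0,0,0],"delta_pos":[0,0,0],"jaw":-0.5}]' 25
python3 -m pendant '[{"delta_rot":[0,0,0],"delta_pos":[-0.01,0,0],"jaw":-0.5},{"delta_rot":[0,0,0],"delta_pos":[-0.02,0,0],"jaw":-0.5},{"delta_rot":[0,0,0],"delta_pos":[-0.03,0,0],"jaw":-0.5},{"delta_rot":[0,0,0],"delta_pos":[-0.06,0,0],"jaw":-0.5},{"delta_rot":[0,0,0],"delta_pos":[-0.10,0,0],"jaw":-0.5},{"delta_rot":[0,0,0],"delta_pos":[-0.10,0,0],"jaw":-0.5},{"delta_rot":[0,0,0],"delta_pos":[-0.10,0,0],"jaw":-0.5}]'
python3 - <<'E'
from h import *
s,P=look("w23",.074,np.array([.62,-.03])); f=tcp(s); print(f);held(s)
go(.43,-.363,.16,-10.2,frm=f)
E
```

```text
t: 29.6
eef_pos: [0.6242, -0.1017, 0.0622]
tcp_rot: [-159.2, 89.8, -169.1]
ft_force: [0.5, -0.8, 0.3]
grip_width: 0.456
t: 30.02
eef_pos: [0.6258, -0.1025, 0.0655]
tcp_rot: [7.3, 89.8, -2.7]
ft_force: [-1.5, -1.9, 6.9]
grip_width: 0.341
t: 30.6
eef_pos: [0.6265, -0.102, 0.1676]
tcp_rot: [17.2, 89.6, 7.2]
ft_force: [-0.2, -0.5, -1.5]
grip_width: 0.34
pose [ 0.6251 -0.1019  0.1654 -9.9867]
plate [428.5 214.5] 0.98 [ 0.6175 -0.033 ] [21.  15.5] 80.0
[ 0.6260502  -0.10118429  0.16764393 -9.98980525]
held uv [322.  278.5] size [58. 41.] ang -0.0
rot [0.0037 0.     0.    ] pos [ 0.0076 -0.2919 -0.1477]
```

```bash
python3 -m pendant '[{"delta_rot":[0,0,0],"delta_pos":[0.004,-0.292,-0.148],"jaw":-0.5},{"delta_rot":[0,0,0],"delta_pos":[0.004,-0.292,-0.148],"jaw":-0.5},{"delta_rot":[0,0,0],"delta_pos":[0.004,-0.292,-0.148],"jaw":-0.5},{"delta_rot":[0,0,0],"delta_pos":[0.004,-0.292,-0.148],"jaw":-0.5},{"delta_rot":[0,0,0],"delta_pos":[0.004,-0.292,-0.148],"jaw":-0.5},{"delta_rot":[0,0,0],"delta_pos":[0.004,-0.292,-0.148],"jaw":-0.5},{"delta_rot":[0,0,0],"delta_pos":[0.004,-0.292,-0.148],"jaw":-0.5},{"delta_rot":[0,0,0],"delta_pos":[0.004,-0.292,-0.148],"jaw":-0.5},{"delta_rot":[0,0,0],"delta_pos":[0.004,-0.292,-0.148],"jaw":-0.5},{"delta_rot":[0,0,0],"delta_pos":[0.004,-0.292,-0.148],"jaw":-0.5},{"delta_rot":[0,0,0],"delta_pos":[0.004,-0.292,-0.148],"jaw":-0.5}]'
python3 -c "
from h import *
s,P=look('w24',.054,np.array([.5,-.36])); f=tcp(s); print(f); go(.425,-.363,.045,-10.2,frm=f)"
```

```text
t: 31.57
eef_pos: [0.4279, -0.364, 0.1589]
tcp_rot: [154.3, 89.9, 144.3]
ft_force: [-0.3, 0.3, -0.4]
grip_width: 0.339
pose [ 0.4284 -0.3636  0.159  -9.9825]
plate [309.1 385.7] 0.49 [ 0.5328 -0.3916] [32.8 30.2] 79.9
plate [322.1 278.7] 1.0 [ 0.4526 -0.3665] [38.  28.4] 79.9
[  0.42743219  -0.363239     0.15891547 -10.0752175 ]
rot [0.0022 0.     0.    ] pos [ 0.1139 -0.0002 -0.0024]
```

```bash
python3 -m pendant '[{"delta_rot":[0,0,0],"delta_pos":[0.04,0,-0.002],"jaw":-0.5},{"delta_rot":[0,0,0],"delta_pos":[0.08,0,-0.002],"jaw":-0.5},{"delta_rot":[0,0,0],"delta_pos":[0.105,0,-0.002],"jaw":-0.5},{"delta_rot":[0,0,0],"delta_pos":[0.111,0,-0.002],"jaw":-0.5},{"delta_rot":[0,0,0],"delta_pos":[0.115,0,-0.002],"jaw":-0.5},{"delta_rot":[0,0,0],"delta_pos":[0.117,0,-0.002],"jaw":-0.5},{"delta_rot":[0,0,0],"delta_pos":[0.117,0,-0.002],"jaw":-0.5}]'
python3 -m pendant '[{"delta_rot":[0,0,0],"delta_pos":[-0.001,0,0],"jaw":0},{"delta_rot":[0,0,0],"delta_pos":[-0.001,0,0],"jaw":0},{"delta_rot":[0,0,0],"delta_pos":[-0.001,0,0],"jaw":0},{"delta_rot":[0,0,0],"delta_pos":[-0.04,0,0],"jaw":0},{"delta_rot":[0,0,0],"delta_pos":[-0.08,0,0],"jaw":0},{"delta_rot":[0,0,0],"delta_pos":[-0.12,0,0],"jaw":0},{"delta_rot":[0,0,0],"delta_pos":[-0.15,0,0],"jaw":0},{"delta_rot":[0,0,0],"delta_pos":[-0.15,0,0],"jaw":0},{"delta_rot":[0,0,0],"delta_pos":[-0.15,0,0],"jaw":0}]'
python3 - <<'E'
from h import *
from cell import manip
s,P=look("w25",.054); f=tcp(s); print(f)
t=manip.snapshot("top"); np.savez("pics/top3.npz",**t)
for p in plates(t,.05,8,thr=100): print("top plate",p["uv"].round(1),p["c"].round(4),np.round(p["size"],1),round(p["ang"],1))
go(.46,.2,.2,141,frm=f)
E
```

```text
t: 32.2
eef_pos: [0.4262, -0.3625, 0.0445]
tcp_rot: [178.5, 89.9, 168.7]
ft_force: [-6.5, 4.6, 14.4]
grip_width: 0.342
t: 32.95
eef_pos: [0.428, -0.3641, 0.1952]
tcp_rot: [-12.3, 89.7, -22.3]
ft_force: [0.3, -0.2, -1.7]
grip_width: 0.502
pose [ 0.427  -0.3636  0.1934 -9.9646]
plate [354.2 377.4] 1.0 [ 0.5577 -0.3585] [26.2 10.5] 80.0
plate [384.4 390.9] 0.99 [ 0.5719 -0.3315] [20.3 34.8] 80.0
plate [314.1 385.9] 0.7 [ 0.561  -0.3936] [27.9 35.7] 81.8
plate [617.7 312.1] 0.56 [ 0.5361 -0.1485] [37.9 10.8] 78.7
plate [273.1 311.7] 0.51 [ 0.4862 -0.4099] [ 7.1 34.2] 80.0
plate [339.8 294.9] 1.0 [ 0.4831 -0.358 ] [20.2 15. ] 80.0
plate [324.  196.5] 1.0 [ 0.4055 -0.357 ] [20.2 15.2] 80.0
[ 0.42761302 -0.36335301  0.19528951 -9.9711505 ]
top plate [378.4 453.6] [ 0.0839 -0.0746] [10.4  6.9] 47.0
top plate [377.3 454.3] [ 0.0814 -0.0722] [16.9 17.4] 1.6
top plate [319.1 452.4] [0.0816 0.0729] [12.1 12. ] 64.4
top plate [318.8 452.7] [0.0821 0.0739] [16.9 17.4] 1.6
top plate [496. 266.] [ 0.5547 -0.3623] [26.7 12.3] 77.2
top plate [367.7 238.6] [ 0.6165 -0.0371] [20.9 16.7] 77.3
top plate [341.8 231.2] [0.634  0.0286] [26.4 13. ] 81.9
top plate [316.  225.8] [0.6459 0.0948] [27. 13.] 80.0
rot [-2.6349 -0.     -0.    ] pos [-0.0047  0.5605 -0.0656]
```

```bash
python3 -c "
from h import *
f=tcp(dict(np.load('pics/w25.npz'))); go(.452,.205,.195,-28,frm=f)"
```

```text
rot [0.3147 0.     0.    ] pos [ 3.00e-04  5.64e-01 -7.44e-02]
```

```bash
python3 -m pendant '[{"delta_rot":[0,0,0],"delta_pos":[0,0.44,-0.058],"jaw":0},{"delta_rot":[0,0,0],"delta_pos":[0,0.44,-0.058],"jaw":0},{"delta_rot":[0,0,0],"delta_pos":[0,0.44,-0.058],"jaw":0},{"delta_rot":[0,0,0],"delta_pos":[0,0.44,-0.058],"jaw":0},{"delta_rot":[0,0,0],"delta_pos":[0,0.44,-0.058],"jaw":0},{"delta_rot":[0,0,0],"delta_pos":[0,0.44,-0.058],"jaw":0},{"delta_rot":[0,0,0],"delta_pos":[0,0.44,-0.058],"jaw":0},{"delta_rot":[0,0,0],"delta_pos":[0,0.44,-0.058],"jaw":0},{"delta_rot":[0,0,0],"delta_pos":[0,0.44,-0.058],"jaw":0},{"delta_rot":[0,0,0],"delta_pos":[0,0.44,-0.058],"jaw":0},{"delta_rot":[0,0,0],"delta_pos":[0,0.44,-0.058],"jaw":0}]'
python3 -c "
from h import *
go(.452,.205,.195,-28)"
```

```text
t: 33.97
eef_pos: [0.445, 0.0825, 0.1916]
tcp_rot: [-140.4, 89.9, -150.3]
ft_force: [0.3, -0.1, 0.6]
grip_width: 0.5
rot [ 0.3161 -0.0011  0.0012] pos [-0.0035  0.1219 -0.0141]
```

```bash
python3 -m pendant '[{"delta_rot":[0.315,0,0],"delta_pos":[0,0.122,-0.014],"jaw":0},{"delta_rot":[0.315,0,0],"delta_pos":[0,0.122,-0.014],"jaw":0},{"delta_rot":[0.315,0,0],"delta_pos":[0,0.122,-0.014],"jaw":0},{"delta_rot":[0.315,0,0],"delta_pos":[0,0.122,-0.014],"jaw":0},{"delta_rot":[0.315,0,0],"delta_pos":[0,0.122,-0.014],"jaw":0},{"delta_rot":[0.315,0,0],"delta_pos":[0,0.122,-0.014],"jaw":0}]'
python3 - <<'E'
from h import *
from cell import manip
s,P=look("w26",.05,np.array([.44,.21])); f=tcp(s); print(f, manip.state()["q"][[0,5]])
grasp(s,P,np.array([.44,.21]),.0175,.0386)
E
```

```text
t: 34.47
eef_pos: [0.4522, 0.2019, 0.1911]
tcp_rot: [-109.6, 89.8, -137.5]
ft_force: [-0.7, -0.1, -0.7]
grip_width: 0.5
pose [  0.4523   0.2013   0.1914 -27.9807]
plate [328.4 204. ] 1.0 [0.4379 0.2163] [20.6 15.6] 50.7
[  0.45175095   0.20315183   0.19112264 -27.94036311] [  46.77595938 -164.74901408]
centre [0.4515 0.2053] yaw -39.3 tcp [  0.4518   0.2032   0.1911 -27.9404]
rot [0.1982 0.     0.    ] pos [ 0.1525  0.0017 -0.0012]
```

View pics/w26.png

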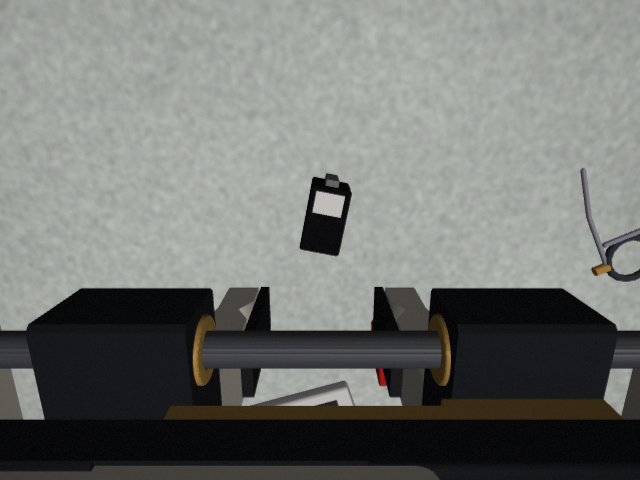

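F2 is undisturbed at (325,216), rib up. Wrist range keeps me about 5° off its heading, so I'll let the jaws square it up.

```bash
python3 -m pendant '[{"delta_rot":[0.1,0,0],"delta_pos":[0.03,0.0017,-0.001],"jaw":0},{"delta_rot":[0.1,0,0],"delta_pos":[0.07,0.0017,-0.001],"jaw":0},{"delta_rot":[0.1,0,0],"delta_pos":[0.11,0.0017,-0.001],"jaw":0},{"delta_rot":[0.1,0,0],"delta_pos":[0.145,0.0017,-0.001],"jaw":0},{"delta_rot":[0.1,0,0],"delta_pos":[0.1525,0.0017,-0.001],"jaw":0},{"delta_rot":[0.1,0,0],"delta_pos":[0.1525,0.0017,-0.001],"jaw":0}]'
python3 -m pendant '[{"delta_rot":[0,0,0],"delta_pos":[0,0,0],"jaw":-0.5},{"delta_rot":[0,0,0],"delta_pos":[0,0,0],"jaw":-0.5},{"delta_rot":[0,0,0],"delta_pos":[0,0,0],"jaw":-0.5},{"delta_rot":[0,0,0],"delta_pos":[0,0,0],"jaw":-0.5},{"delta_rot":[0,0,0],"delta_pos":[0,0,0],"jaw":-0.5},{"delta_rot":[0,0,0],"delta_pos":[0,0,0],"jaw":-0.5},{"delta_rot":[-0.05,0,0],"delta_pos":[-0.04,0,0],"jaw":-0.5},{"delta_rot":[-0.05,0,0],"delta_pos":[-0.08,0,0],"jaw":-0.5},{"delta_rot":[-0.05,0,0],"delta_pos":[-0.127,0,0],"jaw":-0.5},{"delta_rot":[-0.05,0,0],"delta_pos":[-0.127,0,0],"jaw":-0.5},{"delta_rot":[-0.05,0,0],"delta_pos":[-0.127,0,0],"jaw":-0.5}]' 25
python3 - <<'E'
from h import *
s,P=look("w27",.176,np.array([0,0])); held(s); f=tcp(s); print(f)
go(.6246,-.1025,.166,-10.2,frm=f)
E
```

```text
t: 35.02
eef_pos: [0.4516, 0.2016, 0.0381]
tcp_rot: [-100.0, 89.7, -133.8]
ft_force: [0.8, -0.4, 0.8]
grip_width: 0.5
t: 35.93
eef_pos: [0.4545, 0.2057, 0.1714]
tcp_rot: [75.4, 89.5, 44.6]
ft_force: [-0.2, 0.2, -1.6]
grip_width: 0.344
pose [  0.4533   0.2048   0.1691 -30.8969]
held uv [324.1 279.2] size [57.2 40.3] ang 1.7
[  0.45405133   0.20699154   0.17140536 -30.89214327]
rot [-0.3611  0.      0.    ] pos [ 0.0054 -0.178   0.3053]
```

```bash
python3 -m pendant '[{"delta_rot":[-0.361,0,0],"delta_pos":[0.004,-0.178,0.305],"jaw":-0.5},{"delta_rot":[-0.361,0,0],"delta_pos":[0.004,-0.178,0.305],"jaw":-0.5},{"delta_rot":[-0.361,0,0],"delta_pos":[0.004,-0.178,0.305],"jaw":-0.5},{"delta_rot":[-0.361,0,0],"delta_pos":[0.004,-0.178,0.305],"jaw":-0.5},{"delta_rot":[-0.361,0,0],"delta_pos":[0.004,-0.178,0.305],"jaw":-0.5},{"delta_rot":[-0.361,0,0],"delta_pos":[0.004,-0.178,0.305],"jaw":-0.5},{"delta_rot":[-0.361,0,0],"delta_pos":[0.004,-0.178,0.305],"jaw":-0.5},{"delta_rot":[-0.361,0,0],"delta_pos":[0.004,-0.178,0.305],"jaw":-0.5},{"delta_rot":[-0.361,0,0],"delta_pos":[0.004,-0.178,0.305],"jaw":-0.5},{"delta_rot":[-0.361,0,0],"delta_pos":[0.004,-0.178,0.305],"jaw":-0.5},{"delta_rot":[-0.361,0,0],"delta_pos":[0.004,-0.178,0.305],"jaw":-0.5}]'
cat >> h.py <<'E'
def fit(s,home,gap):
    """held plate (gap above TCP) against its home place: offsets in tool y,z and turn"""
    f=tcp(s); q=min(plates(s,f[2]+gap,100),key=lambda q:np.linalg.norm(q["uv"]-[321,280])); a=np.radians(-10.2)
    d=home-q["c"]; print("held",q["c"].round(4),"ang",round(q["ang"],1),"tcp",f.round(4),"shift y,z:",(d@[-np.sin(a),np.cos(a)]).round(4),(d@[np.cos(a),np.sin(a)]).round(4))
E
python3 - <<'E'
from h import *
s,P=look("w28",.074,np.array([.61,-.03]))
fit(s,np.array([.6063,-.0987]),.0094)
fit(dict(np.load("pics/w23.npz")),np.array([.6063,-.0987]),.0094)
E
```

```text
t: 36.9
eef_pos: [0.6226, -0.1072, 0.1605]
tcp_rot: [-169.0, 89.8, -179.4]
ft_force: [-0.7, -0.1, -0.9]
grip_width: 0.348
pose [  0.6222  -0.106    0.1609 -10.336 ]
plate [440.4 222.6] 0.97 [ 0.6177 -0.0336] [21.2 15.8] 79.5
held [ 0.6032 -0.1014] ang 77.6 tcp [  0.6221  -0.1065   0.1605 -10.4498] shift y,z: 0.0032 0.0026
held [ 0.6065 -0.0971] ang 79.9 tcp [ 0.6261 -0.1012  0.1676 -9.9898] shift y,z: -0.0016 0.0001
```

```bash
python3 -m pendant '[{"delta_rot":[-0.038,0,0],"delta_pos":[0.03,0.0036,0.0026],"jaw":-0.5},{"delta_rot":[-0.038,0,0],"delta_pos":[0.065,0.0036,0.0026],"jaw":-0.5},{"delta_rot":[-0.038,0,0],"delta_pos":[0.07,0.0036,0.0026],"jaw":-0.5},{"delta_rot":[-0.038,0,0],"delta_pos":[0.07,0.0036,0.0026],"jaw":-0.5}]'
python3 - <<'E'
from h import *
s,P=look("w29",.074,np.array([.61,-.03]))
fit(s,np.array([.6063,-.0987]),.0094)
E
```

```text
t: 37.28
eef_pos: [0.6239, -0.1012, 0.0906]
tcp_rot: [-168.3, 89.6, -176.3]
ft_force: [-0.2, -0.9, -0.4]
grip_width: 0.345
pose [ 0.6257 -0.1013  0.0928 -7.9493]
plate [472.9 266.6] 0.94 [ 0.6177 -0.0337] [21.1 16.2] 78.6
plate [507.9 225.9] 0.5 [ 0.6061 -0.0229] [15.1 43. ] 79.8
held [ 0.6044 -0.0962] ang 80.1 tcp [ 0.6235 -0.1004  0.0907 -8.0006] shift y,z: -0.0022 0.0023
```

```bash
python3 -m pendant '[{"delta_rot":[0,0,0],"delta_pos":[0,-0.0022,0.002],"jaw":-0.5},{"delta_rot":[0,0,0],"delta_pos":[0.004,-0.0022,0.002],"jaw":-0.5},{"delta_rot":[0,0,0],"delta_pos":[0.008,-0.0022,0.002],"jaw":-0.5},{"delta_rot":[0,0,0],"delta_pos":[0.011,-0.0022,0.002],"jaw":-0.5},{"delta_rot":[0,0,0],"delta_pos":[0.011,-0.0022,0.002],"jaw":-0.5}]'
python3 - <<'E'
from h import *
s,P=look("w30",.074,np.array([.61,-.03]))
fit(s,np.array([.6063,-.0987]),.0094)
E
```

```text
t: 37.75
eef_pos: [0.629, -0.1053, 0.0849]
tcp_rot: [-16.3, 89.8, -24.3]
ft_force: [-4.7, -1.4, 13.9]
grip_width: 0.338
pose [ 0.629  -0.1053  0.0849 -7.9985]
plate [626.8 275.6] 1.0 [0.633  0.0241] [12.  12.3] 79.5
plate [487.5 257.7] 0.93 [ 0.6175 -0.0338] [21.1 16.1] 78.5
held [ 0.6085 -0.1009] ang 81.2 tcp [ 0.6286 -0.1046  0.0849 -8.0182] shift y,z: 0.0018 -0.0026
```

```bash
python3 -m pendant '[{"delta_rot":[0,0,0],"delta_pos":[-0.01,0,0],"jaw":-0.5},{"delta_rot":[0.02,0,0],"delta_pos":[-0.01,0.0014,-0.0024],"jaw":-0.5},{"delta_rot":[0.02,0,0],"delta_pos":[-0.01,0.0014,-0.0024],"jaw":-0.5},{"delta_rot":[0.02,0,0],"delta_pos":[-0.008,0.0014,-0.0024],"jaw":-0.5},{"delta_rot":[0.02,0,0],"delta_pos":[-0.008,0.0014,-0.0024],"jaw":-0.5},{"delta_rot":[0.02,0,0],"delta_pos":[-0.008,0.0014,-0.0024],"jaw":-0.5}]'
python3 - <<'E'
from h import *
s,P=look("w31",.074,np.array([.61,-.03]))
fit(s,np.array([.6063,-.0987]),.0094)
E
```

```text
t: 38.3
eef_pos: [0.6255, -0.1028, 0.0894]
tcp_rot: [-169.6, 89.9, -178.8]
ft_force: [0.3, -0.4, -1.3]
grip_width: 0.34
pose [ 0.6257 -0.1029  0.0895 -9.1757]
plate [476.8 259.6] 0.94 [ 0.6175 -0.0338] [21.1 16.1] 78.4
held [ 0.6053 -0.098 ] ang 80.1 tcp [ 0.6252 -0.1021  0.0895 -9.2008] shift y,z: -0.0005 0.0011
```

Free, and within about 1 mm of home. Apply the small shift and go down.

```bash
python3 -m pendant '[{"delta_rot":[0,0,0],"delta_pos":[0.002,-0.0006,0.0008],"jaw":-0.5},{"delta_rot":[0,0,0],"delta_pos":[0.005,-0.0006,0.0008],"jaw":-0.5},{"delta_rot":[0,0,0],"delta_pos":[0.008,-0.0006,0.0008],"jaw":-0.5},{"delta_rot":[0,0,0],"delta_pos":[0.011,-0.0006,0.0008],"jaw":-0.5},{"delta_rot":[0,0,0],"delta_pos":[0.012,-0.0006,0.0008],"jaw":-0.5}]'
python3 - <<'E'
from h import *
s,P=look("w32",.074,np.array([.61,-.03]))
fit(s,np.array([.6063,-.0987]),.0094)
E
```

```text
t: 38.77
eef_pos: [0.6261, -0.1036, 0.0773]
tcp_rot: [-174.0, 89.9, 176.8]
ft_force: [-0.1, 0.4, -2.2]
grip_width: 0.341
pose [ 0.6261 -0.1036  0.0772 -9.1901]
plate [631.4 283.6] 1.0 [0.6326 0.022 ] [ 7.7 12.3] 79.9
plate [489.9 267.9] 0.96 [ 0.6174 -0.0338] [21.1 16.1] 78.6
held [ 0.6058 -0.0988] ang 80.0 tcp [ 0.6257 -0.1029  0.0773 -9.2163] shift y,z: 0.0002 0.0005
```

```bash
python3 -m pendant '[{"delta_rot":[0,0,0],"delta_pos":[0.004,0,0],"jaw":-0.5},{"delta_rot":[0,0,0],"delta_pos":[0.008,0,0],"jaw":-0.5},{"delta_rot":[0,0,0],"delta_pos":[0.012,0,0],"jaw":-0.5},{"delta_rot":[0,0,0],"delta_pos":[0.015,0,0],"jaw":-0.5},{"delta_rot":[0,0,0],"delta_pos":[0.015,0,0],"jaw":-0.5}]'
```

```text
t: 39.23
eef_pos: [0.6273, -0.1038, 0.065]
tcp_rot: [-15.6, 89.9, -24.7]
ft_force: [-6.5, 1.0, 15.1]
grip_width: 0.343
```

```bash
python3 -m pendant '[{"delta_rot":[0,0,0],"delta_pos":[-0.003,0,0],"jaw":-0.09},{"delta_rot":[0,0,0],"delta_pos":[-0.003,0,0],"jaw":-0.09},{"delta_rot":[0,0,0],"delta_pos":[-0.003,0,0],"jaw":-0.09},{"delta_rot":[0,0,0],"delta_pos":[-0.04,0,0],"jaw":-0.09},{"delta_rot":[0,0,0],"delta_pos":[-0.08,0,0],"jaw":-0.09},{"delta_rot":[0,0,0],"delta_pos":[-0.10,0.02,0],"jaw":-0.09},{"delta_rot":[0,0,0],"delta_pos":[-0.10,0.066,0],"jaw":-0.09},{"delta_rot":[0,0,0],"delta_pos":[-0.10,0.066,0],"jaw":-0.09},{"delta_rot":[0,0,0],"delta_pos":[-0.10,0.066,0],"jaw":-0.09},{"delta_rot":[0,0,0],"delta_pos":[-0.10,0.066,0],"jaw":-0.09}]'
python3 -c "
from h import *
s,P=look('w33',.074)"
python3 -m pendant '[{"delta_rot":[0,0,0],"delta_pos":[-0.04,0,0],"jaw":-0.09},{"delta_rot":[0,0,0],"delta_pos":[-0.08,0,0],"jaw":-0.09},{"delta_rot":[0,0,0],"delta_pos":[-0.09,0,0],"jaw":-0.09},{"delta_rot":[0,0,0],"delta_pos":[-0.09,0,0],"jaw":-0.09},{"delta_rot":[0,0,0],"delta_pos":[-0.09,0,0],"jaw":-0.09}]'
python3 - <<'E'
from h import *
s,P=look("w34",.074); o=dict(np.load("pics/w33.npz"))
for p in P:
    q=min(plates(o,.074,100),key=lambda q:np.linalg.norm(q["c"]-p["c"]))
    if np.linalg.norm(q["c"]-p["c"])<.01: print("tri",tri(s,p["uv"],o,q["uv"]).round(4))
E
```

```text
t: 40.07
eef_pos: [0.637, -0.0381, 0.1623]
tcp_rot: [-161.6, 89.9, -170.7]
ft_force: [-0.0, -0.0, -0.4]
grip_width: 0.457
pose [ 0.6368 -0.0387  0.1622 -9.1579]
plate [ 32.3 393.3] 0.54 [ 0.7063 -0.2462] [21.8 40.3] 80.8
plate [224.9 283.2] 0.45 [ 0.6485 -0.0995] [11.3  6. ] 80.8
plate [428.9 280.3] 0.58 [0.6683 0.0274] [34.9 13.9] 87.5
plate [542.7 231.7] 0.99 [0.6463 0.0962] [26.6 12.3] 79.4
plate [432.8 229.3] 1.0 [0.6343 0.0313] [26.6 12.3] 79.6
plate [321.2 218.9] 1.0 [ 0.6175 -0.0336] [20.8 15.9] 80.2
plate [209.8 219.4] 0.99 [ 0.6071 -0.0991] [21.  15.8] 80.4
t: 40.53
eef_pos: [0.6373, -0.0394, 0.2535]
tcp_rot: [29.8, 89.9, 20.6]
ft_force: [0.3, -0.3, -1.2]
grip_width: 0.454
pose [ 0.6367 -0.0393  0.2524 -9.2481]
plate [485.7 201.9] 0.98 [0.6466 0.0963] [26.6 11.6] 80.7
plate [404.6 200. ] 1.0 [0.6344 0.0315] [26.3 11.5] 80.7
plate [241. 193.] 1.0 [ 0.6076 -0.099 ] [20.7 15.5] 80.7
plate [322.6 192.7] 1.0 [ 0.6175 -0.0337] [20.4 15.5] 80.7
tri [0.6469 0.0971 0.0724]
tri [0.6345 0.0314 0.0733]
tri [ 0.6069 -0.0985  0.0758]
tri [ 0.6182 -0.0337  0.0705]
```

View pics/w34.png

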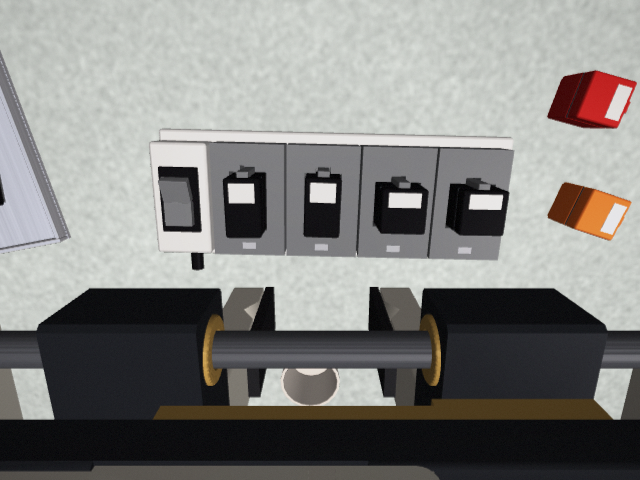

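All four bays read home: plates within about 1 mm of the originals, tops at 71–76 mm. The rocker is at (178,200). I'll locate it and plan the press.

```bash
python3 - <<'E'
from h import *
s=dict(np.load("pics/w34.npz")); o=dict(np.load("pics/w33.npz"))
for uv,z in (((160,167),.044),((197,167),.044),((201,231),.044),((164,231),.044),((178,203),.052),((151,141),.044),((211,252),.044)): print(uv,cast(s,uv,z).round(4))
f=tcp(s); print(f); go(.5975,-.158,.0900,-10.2,frm=f)
c=np.hstack([cv2.resize(s["img"][130:260,140:220,::-1],None,fx=4,fy=4),cv2.resize(o["img"][140:290,20:200,::-1],None,fx=2.8,fy=3.4667)]); cv2.imwrite("pics/rk.png",c)
E
```

```text
(160, 167) [ 0.5776 -0.1699  0.044 ]
(197, 167) [ 0.5828 -0.1383  0.044 ]
(201, 231) [ 0.6393 -0.1488  0.044 ]
(164, 231) [ 0.6339 -0.1819  0.044 ]
(178, 203) [ 0.6098 -0.1597  0.052 ]
(151, 141) [ 0.5551 -0.1716  0.044 ]
(211, 252) [ 0.6603 -0.1446  0.044 ]
[ 0.63688911 -0.03861431  0.25359516 -9.27572026]
rot [0.0161 0.     0.    ] pos [ 0.1636 -0.1242 -0.0196]
```

View pics/rk.png

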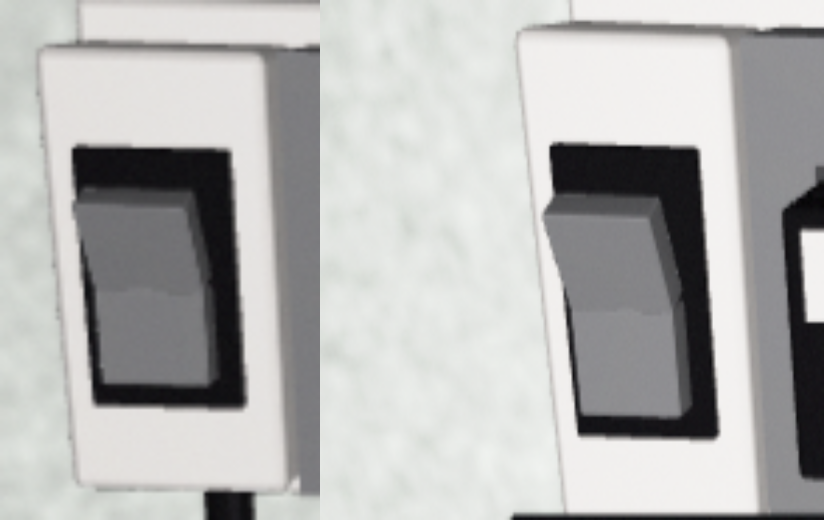

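The -x half (upper in the crop) stands up, so it's off. Shut the jaws, move over the press point, then descend.

```bash
python3 -m pendant '[{"delta_rot":[0.016,0,0],"delta_pos":[0.04,-0.1237,-0.022],"jaw":-1},{"delta_rot":[0.016,0,0],"delta_pos":[0.04,-0.1237,-0.022],"jaw":-1},{"delta_rot":[0.016,0,0],"delta_pos":[0.04,-0.1237,-0.022],"jaw":-1},{"delta_rot":[0.016,0,0],"delta_pos":[0.06,-0.1237,-0.022],"jaw":-1},{"delta_rot":[0.016,0,0],"delta_pos":[0.10,-0.1237,-0.022],"jaw":-1},{"delta_rot":[0.016,0,0],"delta_pos":[0.14,-0.1237,-0.022],"jaw":-1},{"delta_rot":[0.016,0,0],"delta_pos":[0.163,-0.1237,-0.022],"jaw":-1},{"delta_rot":[0.016,0,0],"delta_pos":[0.163,-0.1237,-0.022],"jaw":-1},{"delta_rot":[0.016,0,0],"delta_pos":[0.163,-0.1237,-0.022],"jaw":-1}]' 5
python3 - <<'E'
from h import *
from cell import manip
s=manip.snapshot("wrist"); f=tcp(s); print(f); go(.5952,-.1575,.0645,-10.2,frm=f)
E
```

```text
t: 41.33
eef_pos: [0.5942, -0.1576, 0.0882]
tcp_rot: [-163.6, 89.7, -173.7]
ft_force: [-0.4, 0.2, 1.4]
grip_width: 0.004
[  0.59385289  -0.15684126   0.0882757  -10.13814426]
rot [0.0011 0.     0.    ] pos [ 0.0238 -0.0004  0.0014]
```

```bash
python3 -m pendant '[{"delta_rot":[0,0,0],"delta_pos":[0.012,0,0.001],"jaw":-1},{"delta_rot":[0,0,0],"delta_pos":[0.016,0,0.001],"jaw":-1},{"delta_rot":[0,0,0],"delta_pos":[0.019,0,0.001],"jaw":-1},{"delta_rot":[0,0,0],"delta_pos":[0.022,0,0.001],"jaw":-1},{"delta_rot":[0,0,0],"delta_pos":[0.024,0,0.001],"jaw":-1},{"delta_rot":[0,0,0],"delta_pos":[0.0245,0,0.001],"jaw":-1}]'
```

```text
t: 41.88
eef_pos: [0.5966, -0.1572, 0.0657]
tcp_rot: [28.5, 90.0, 18.4]
ft_force: [-1.2, 0.8, 1.9]
grip_width: 0.005
```

```bash
python3 -m pendant '[{"delta_rot":[0,0,0],"delta_pos":[0.001,0,0],"jaw":-1},{"delta_rot":[0,0,0],"delta_pos":[0.002,0,0],"jaw":-1},{"delta_rot":[0,0,0],"delta_pos":[0.002,0,0],"jaw":-1}]'
python3 -m pendant '[{"delta_rot":[0,0,0],"delta_pos":[0.001,0,0],"jaw":-1},{"delta_rot":[0,0,0],"delta_pos":[0.001,0,0],"jaw":-1}]'
```

```text
t: 42.13
eef_pos: [0.5968, -0.1572, 0.0652]
tcp_rot: [-22.9, 90.0, -33.0]
ft_force: [-7.0, 3.1, 13.3]
grip_width: 0.006
t: 42.3
eef_pos: [0.5968, -0.1572, 0.0651]
tcp_rot: [-21.2, 89.9, -31.3]
ft_force: [-9.5, 3.8, 21.3]
grip_width: 0.007
```

Hard stop at a tip height of 54 mm, so the rocker is level. Rise, back off over the dock and look.

```bash
python3 -m pendant '[{"delta_rot":[0,0,0],"delta_pos":[-0.02,0,0],"jaw":-1},{"delta_rot":[0,0,0],"delta_pos":[-0.06,0,0],"jaw":-1},{"delta_rot":[0,0,0],"delta_pos":[-0.10,0,0],"jaw":-1},{"delta_rot":[0,0,0],"delta_pos":[-0.14,0,0],"jaw":-1},{"delta_rot":[0,0,0],"delta_pos":[-0.18,0,0],"jaw":-1},{"delta_rot":[0,0,0],"delta_pos":[-0.19,0,0],"jaw":-1},{"delta_rot":[0,0,0],"delta_pos":[-0.19,0,0],"jaw":-1},{"delta_rot":[0,0,0],"delta_pos":[-0.19,0,0],"jaw":-1}]'
python3 - <<'E'
from h import *
from cell import manip
s,P=look("w35",.074); print(manip.state()["ft_force"])
for p in plates(s,.054,100): print("@54",p["c"].round(4))
t=manip.snapshot("top")
a=cv2.resize(s["img"][90:350,:,::-1],(800,325)); b=cv2.resize(t["img"][150:345,190:540,::-1],(490,273)); c=np.zeros((598,800,3),np.uint8); c[:325]=a; c[325:,:490]=b
cv2.imwrite("pics/fin.png",c)
E
```

```text
t: 42.97
eef_pos: [0.5972, -0.1571, 0.2536]
tcp_rot: [18.4, 89.8, 8.3]
ft_force: [0.0, 0.7, -0.8]
grip_width: 0.005
pose [  0.5965  -0.1571   0.2522 -10.1029]
plate [321.  392.2] 0.57 [ 0.7584 -0.1846] [22.7 39.4] 79.4
plate [627.5 221.7] 1.0 [0.6461 0.0936] [20.6 11.1] 79.8
plate [552.  221.1] 0.97 [0.6345 0.0316] [26.7 11.9] 79.8
plate [391.2 216.9] 0.98 [ 0.6077 -0.0989] [20.7 15.2] 79.8
plate [471.7 214.9] 0.93 [ 0.6177 -0.0336] [21.2 15.2] 79.8
plate [ 83.4 208. ] 1.0 [ 0.5558 -0.3458] [24.8 10. ] 79.8
plate [ 52.6 119.5] 0.91 [ 0.4855 -0.3456] [19.4 14. ] 79.9
plate [17.6 14.9] 0.95 [ 0.4126 -0.3445] [19.5 14.2] 79.9
[-0.76460656 -0.84299344 -0.55387875]
@54 [ 0.7728 -0.1871]
@54 [0.6536 0.1081]
@54 [0.6413 0.0423]
@54 [ 0.6129 -0.0962]
@54 [ 0.6235 -0.0269]
@54 [ 0.5578 -0.3582]
@54 [ 0.4832 -0.358 ]
@54 [ 0.4058 -0.3569]
```

View pics/fin.png

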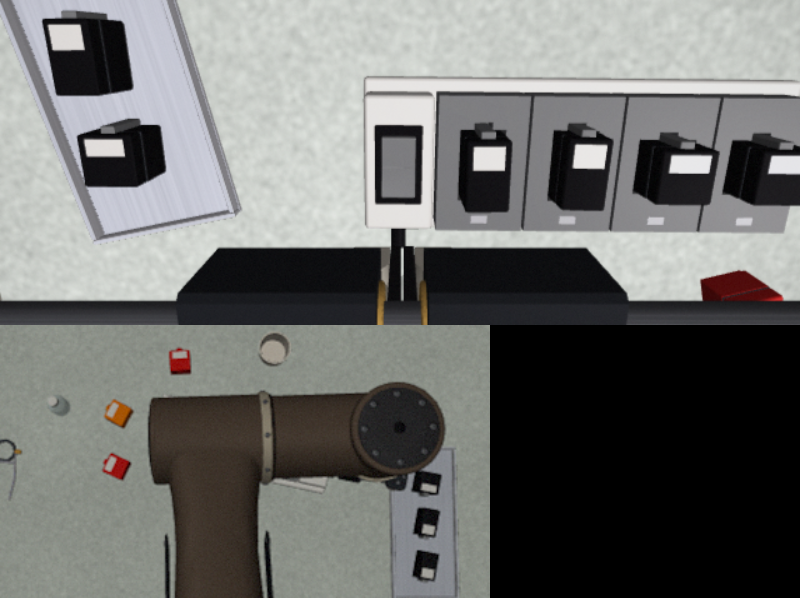

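```bash
python3 - <<'E'
from h import *
from cell import manip
s=dict(np.load("pics/w35.npz")); t=manip.snapshot("scene"); o=cv2.imread("pics/scene0.png")
a=cv2.resize(s["img"][165:275,285:355,::-1],(255,400)); b=cv2.resize(o[232:282,200:234],(272,400),interpolation=cv2.INTER_CUBIC); c=cv2.resize(t["img"][232:282,200:234,::-1],(272,400),interpolation=cv2.INTER_CUBIC)
cv2.imwrite("pics/rk2.png",np.hstack([a,b,c]))
E
```

```text
(no output)
```

View pics/rk2.png

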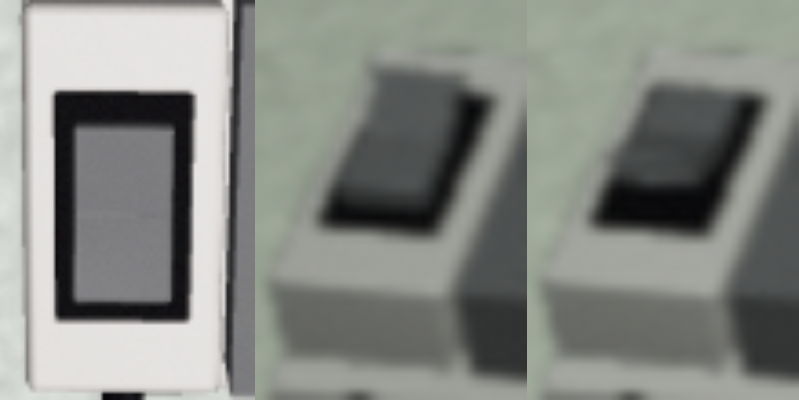

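Comparing before and after in the scene view, the -x half now lies level and the near half stands up, so the station is on. The arm is 0.25 m up, touching nothing.

```bash
python3 -c "
from cell import manip
print(manip.close_job())"
```

```text
the job is handed in; nothing more can be done
None
```

I lifted all three charged packs out into the ready tray and plugged the four run-down packs, two square and two flat, into the four bays. Then I switched the station on and handed in at about 43 s; no verdict was reported.

**Last checks:**
- **Bays:** each run-down pack's white plate sits within about 1.5 mm of where a plugged-in pack's should be. Measured tops were 71–76 mm against a nominal 74 mm, with the 71 mm reading the weakest. Every insertion ended in a clear stop at a tool height of 64–65 mm.
- **Tray:** the three charged packs stand upright in it, seen in the wrist and top views.
- **Rocker:** it hit a hard stop at 54 mm, and the scene view shows its -x half level and the other half raised.
- **Other things:** the bottle, frame, cup and the red and orange look-alikes were not touched. In the final picture the bottle, cup and look-alikes are where they were; only part of the frame is in it.
- **Arm:** it was about 0.25 m up and touching nothing at hand-in.

**What disagreed or failed on the way:**
- The top camera was too coarse to measure heights, so I used pairs of wrist views instead.
- Both flat packs caught on the bay rim at first because the tool was 2–3 mm off. I backed up, measured the held plate against its home place, and they then went in.
- The last rocker push reached about 21 N of upward force at the wrist against the hard stop. That is above the 1.5–6 N the rocker needs, but well under the 120 N wrist limit.

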